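Send used receiver packs under the lamp hood and pin the carousel

TASK

Stand every used receiver pack from the black counter mat upright in the three pockets on the robot's side of the cleaning carousel, one to a pocket and fully down. Then turn the carousel clockwise (seen from above) by its upright handle, three eighths of a turn to the next click, so that the used packs are under the lamp hood and the clean ones come out. Drop the lock pin from its stand through the steel eye on the turntable's rim into the bracket below, right down to its collar, and stand the clean packs that came out from under the hood upright in the grey tray; leave the other things on the counter alone.

Things in the scene. Friction and masses are not known exactly. Their poses are not given: they have to be found in the camera images.
- carousel: fixed base; origin on the turntable's axis at counter height; at yaw 0 +x points away from the robot, +y to its left. Turntable: disc of radius 175 mm, top at 57 mm. The lamp hood stands over it, 45 degrees from +x towards +y: roof 155 mm (38 to 193 mm from the axis) x 180 mm, underside at 143, top at 177 mm, on a wall at its outer edge, other sides open
- turntable (a joint): angle of the turntable, rad, grows clockwise seen from above; sprung detents (clicks) at 0 (loading, as at the start) and at 2.356 (used packs under the hood); stops beyond each. It needs about 5 N at the handle to leave or enter a click and 1 to 2 N between
- handle (a point): centre of the top of the turntable's handle, an upright steel post of diameter 18 mm and 85 mm high (57 to 142 mm over the counter), 135 mm from the axis; moves with the turntable
- bay0 (a point): centre of the floor of a pocket of the turntable, 72 mm (along the radius) x 48 mm (across) inside, walls 4 mm thick and 16 mm high, floor 57 mm above the counter, 125 mm from the turntable's axis; the long side points at the axis. Moves with the turntable. Loading pocket
- bay1 (a point): centre of the floor of a pocket of the turntable, 72 mm (along the radius) x 48 mm (across) inside, walls 4 mm thick and 16 mm high, floor 57 mm above the counter, 125 mm from the turntable's axis; the long side points at the axis. Moves with the turntable. Loading pocket
- bay2 (a point): centre of the floor of a pocket of the turntable, 72 mm (along the radius) x 48 mm (across) inside, walls 4 mm thick and 16 mm high, floor 57 mm above the counter, 125 mm from the turntable's axis; the long side points at the axis. Moves with the turntable. Loading pocket
- bay3 (a point): centre of the floor of a pocket of the turntable, 72 mm (along the radius) x 48 mm (across) inside, walls 4 mm thick and 16 mm high, floor 57 mm above the counter, 125 mm from the turntable's axis; the long side points at the axis. Moves with the turntable. Pocket under the hood at the start, may hold a clean pack
- bay4 (a point): centre of the floor of a pocket of the turntable, 72 mm (along the radius) x 48 mm (across) inside, walls 4 mm thick and 16 mm high, floor 57 mm above the counter, 125 mm from the turntable's axis; the long side points at the axis. Moves with the turntable. Pocket under the hood at the start, may hold a clean pack
- bay5 (a point): centre of the floor of a pocket of the turntable, 72 mm (along the radius) x 48 mm (across) inside, walls 4 mm thick and 16 mm high, floor 57 mm above the counter, 125 mm from the turntable's axis; the long side points at the axis. Moves with the turntable. Pocket under the hood at the start, may hold a clean pack
- eye (a point): centre of the upper mouth of the eye, a hole of diameter 16 mm in a steel lug 50 x 50 x 8 mm on the turntable's rim, 200 mm from the axis, upper side 55 mm over the counter; moves with the turntable and lies right above the bracket's hole at the lamp click
- lock_hole (a point): centre of the mouth of the fixed lock bracket's hole, diameter 16 mm, 43 mm deep and open down to the counter; mouth 43 mm over the counter
- pin: lock pin, upright: steel rod of diameter 10 mm and 50 mm long with a tapered tip, above it a collar of diameter 28 mm and 6 mm thick, above that a black round knob of diameter 22 mm and 50 mm high; 106 mm in all. Origin at the tip, z up. When home its collar rests on the eye and the tip is 5 mm over the counter
- stand: plywood block 48 x 48 x 58 mm with a hole in which the pin stands at the start, collar on the block. Origin at the centre of its underside
- tray: fixed grey open tray 130 (x) x 160 (y) x 28 mm, walls and floor 5 mm thick. Origin at the centre of its underside
- used0: used receiver pack: black plastic box 64 (x) x 40 (y) x 34 mm with a grey upright carry grip on top, 46 (x) x 16 (y) mm, from 34 to 72 mm above the underside; grasp the grip across its 16 mm. Origin at the centre of the underside, x along the length, z up. It stands upright on the counter mat (2 mm thick) at the start; may be absent
- used1: used receiver pack: black plastic box 64 (x) x 40 (y) x 34 mm with a grey upright carry grip on top, 46 (x) x 16 (y) mm, from 34 to 72 mm above the underside; grasp the grip across its 16 mm. Origin at the centre of the underside, x along the length, z up. It stands upright on the counter mat (2 mm thick) at the start; may be absent
- used2: used receiver pack: black plastic box 64 (x) x 40 (y) x 34 mm with a grey upright carry grip on top, 46 (x) x 16 (y) mm, from 34 to 72 mm above the underside; grasp the grip across its 16 mm. Origin at the centre of the underside, x along the length, z up. It stands upright on the counter mat (2 mm thick) at the start; may be absent
- clean0: clean receiver pack: black plastic box 64 (x) x 40 (y) x 34 mm with a grey upright carry grip on top, 46 (x) x 16 (y) mm, from 34 to 72 mm above the underside; grasp the grip across its 16 mm. Origin at the centre of the underside, x along the length, z up. It stands in a pocket under the hood at the start; may be absent
- clean1: clean receiver pack: black plastic box 64 (x) x 40 (y) x 34 mm with a grey upright carry grip on top, 46 (x) x 16 (y) mm, from 34 to 72 mm above the underside; grasp the grip across its 16 mm. Origin at the centre of the underside, x along the length, z up. It stands in a pocket under the hood at the start; may be absent
- clean2: clean receiver pack: black plastic box 64 (x) x 40 (y) x 34 mm with a grey upright carry grip on top, 46 (x) x 16 (y) mm, from 34 to 72 mm above the underside; grasp the grip across its 16 mm. Origin at the centre of the underside, x along the length, z up. It stands in a pocket under the hood at the start; may be absent
- tape: bystander, leave alone: roll of paper tape; origin at the centre of the underside
- mug: bystander, leave alone: mug; origin at the centre of the underside
- torch: bystander, leave alone: hand torch standing on end; origin at the centre of the underside
There are look-alikes about, which are no part of the job. What is shaped like the used1 but purple or yellow is not meant.

How it is judged:
By the outcome, as a careful person would: the job done as asked, in the order asked, and still so for the second after the job is handed in, with the robot touching nothing.
Of used0, used1, used2 only 2 to 3 are there at a start; the rules pass over those that are not, and their reading is None.
Of clean0, clean1, clean2 only 2 to 3 are there at a start; the rules pass over those that are not, and their reading is None.
At some moment in a run one of used0, used1, used2, clean0, clean1, clean2 may be knocked a few centimetres aside while the robot is not near it.
It also fails if it takes over 210 s, if anything falls off the work surface, if the arm or the gripper's body presses on something with over 40 N, if the wrist force passes 120 N, or if a joint passes its speed limit or range.

ROBOT

A 6-joint arm with a two-finger parallel gripper is mounted at the origin on the work surface. World frame = base frame: x ahead of the robot, y to its left, z up, the work surface at z = 0. Lengths are in m, angles in rad, forces in N, time in s.
With the tool pointing down it reaches from about 0.375 to 0.75 m from the base axis. Payload 9 kg.
Tool frame: the origin (TCP) lies at the very end of the fingers, on their centre line; the grasp point (between the pads) lies 19 mm behind it; z points along the fingers, y is the line along which they close (so a half turn about z gives the same grasp; the last joint's range is limited). The gripper opens to 85 mm and grips with 20 to 120 N. Pads are 22 mm wide; open, the fingers measure 114 mm over their backs; the gripper's body (76 mm by 85 mm) begins 54 mm behind the grasp point. The pads swing forward as they close: fully open they stand 13 mm farther back than shut.
Start: joints at [1.063, 0.104, 0.097, 1.564, 0, 1.353], TCP at [0.171, 0.575, 0.231] pointing down, gripper open.
Joint ranges: [-2.99, 2.99], [-0.84, 1.86], [-1.1, 1.16], [-1.84, 2.11], [-1.51, 1.56], [-3.14, 3.14]. Speed limits (rad/s): [2.22, 2.22, 2.57, 3.14, 3.14, 3.14].

INTERFACE

Orientations are given as [roll, pitch, yaw] about the fixed x, y, z axes, in that order (R = Rz(yaw) Ry(pitch) Rx(roll)).
In Python, from station import manip gives the robot as it stands. The module is installed in compiled form; this text tells all that it offers.
- The arm moves only by the tool send_rows, never from a script. Its argument "commands" is a list of rows, each an object of numbers: "wx", "wy", "wz": the turn, a rotation vector about the world's x, y, z in units of pi rad (1.0 is pi rad); "tx", "ty", "tz": the shift along the world's x, y, z in units of 1 m (1.0 is 1 m); "grip": the opening, from -1 (shut) to 1 (fully open). In form: [{"wx": .., "wy": .., "wz": .., "tx": .., "ty": .., "tz": .., "grip": ..}, ...]. A call has 1 to 20 rows; each row is the pose to reach, as a shift and turn from the pose commanded when the call began, turning the shorter way round; what a row does not reach only later rows make up. A row lasts 1/10 s, in which the tool goes at most 50 mm and 8.59 degrees, less where a joint would pass 70% of its speed; a pose out of reach is approached as far as the arm can. A call with a number of a shift or a turn outside -1 to 1 is refused whole. A call with a gripper value outside its range is refused whole. The fingers move at their own pace and stop on an object; "newtons" is the grip in N (left out, the last holds). Time passes only in rows, so rows that repeat a pose let the fingers close. It gives the time, the measured TCP pose, the force, the opening and the grip force at its end, in the units of the state.
- manip.state(): the state, without advancing time (a new reading comes with each control period).
- manip.snapshot(name): name is "scene" or "top" or "wrist"; returns the picture (400x640x3 uint8, red, green, blue); there is no depth.
- manip.camera_info(name): a dict with "fx", "fy", "cx", "cy" (pixels), "eye" and "orientation" of the camera in the world; the wrist camera has in their place "hand_eye" (4x4, takes a point from camera to tool coordinates, whose origin is the TCP and whose axes are the flange's). Camera axes: x right, y up, looking along -z (the intrinsics and any distortion apply to the point x, -y, -z); pixel columns grow to the right and rows downward; lengths in m; the calibration is good to about 2 mm. The wrist camera is an equidistant fisheye: a pixel r from the principal point sees the ray r / f radians off the axis. A picture is of the moment at which its call begins: read the wrist's pose just before it. camera_info takes no time and is no camera call.
- manip.finish_job(): hands the job in; it is judged then, once.
The state is a dict: "time_s": time; "qpos": joint angles; "dq": joint speeds; "effort": joint torques, N m; "position": TCP position; "tool_rot": TCP orientation; "force": force on the tool from outside, world axes, zero at the start; "moment": the same for the moment, N m; "grip_width": finger opening in m; "grip_force": force on a finger pad.
Only numpy, scipy, OpenCV 4.12 (cv2) and the standard library are available. Lean on these libraries where they do the work, as an engineer would, in place of code of your own. Each camera call takes 0.05 s, during which the arm holds its last target. There are 200 camera calls.

## Working session

There is one attempt and no reset: what is moved stays moved. The work goes in short steps, Python scripts to look and compute and a tool call to move; the robot and the scene stay as the last step left them, time stands still between calls to the robot, and variables do not carry over. Pictures are saved under pics/ and viewed, at most 14 in all, crops included, and the job is handed in when it is done.

Besides the shell and the picture viewer there is one more tool, called after "Call:" in YAML: its name, and indented under it one key for each argument. send_rows: Moves the arm, as the interface text tells. Shifts and turns lie within -1 to 1; 1 stands for 1 m of shift or pi rad of turn. Its arguments: {"type":"object","properties":{"commands":{"type":"array"},"newtons":{"type":"number"}},"required":["commands"]}

```bash
mkdir -p pics; python3 - <<'E'
from station import manip
import cv2
for n in ("top","scene"):
    im=manip.snapshot(n); cv2.imwrite(f"pics/{n}0.png",cv2.resize(im[:,:,::-1],(800,500),interpolation=cv2.INTER_CUBIC)); 
    cv2.imwrite(f"pics/{n}0raw.png",im[:,:,::-1])
    print(manip.camera_info(n))
print(manip.camera_info("wrist")); print(manip.state())
E
```

```text
{'fx': 418.2524948262254, 'fy': 418.2524948262254, 'cx': 314.1466404701884, 'cy': 192.2543866756034, 'eye': array([ 0.22465774, -0.05263943,  1.51343309]), 'orientation': array([ 0.18363289,  0.00436001, -1.56616347])}
{'fx': 488.4692822085479, 'fy': 488.4692822085479, 'cx': 320.47349402687746, 'cy': 201.85638884387862, 'eye': array([1.49817475, 0.12827453, 1.03970187]), 'orientation': array([0.83677015, 0.01963718, 1.72838485])}
{'fx': 309.70691628693146, 'fy': 309.70691628693146, 'cx': 321.28703017359567, 'cy': 201.95659930770015, 'hand_eye': array([[ 1.57860011e-04,  9.63354230e-01,  2.68232368e-01,
         6.88405558e-02],
       [ 9.99999981e-01, -1.20934295e-04, -1.54185132e-04,
         4.07648768e-04],
       [-1.16096407e-04,  2.68232387e-01, -9.63354230e-01,
        -1.43047598e-01],
       [ 0.00000000e+00,  0.00000000e+00,  0.00000000e+00,
         1.00000000e+00]])}
{'time_s': 0.1, 'qpos': array([ 1.06327662e+00,  1.04652857e-01,  9.65589520e-02,  1.56386054e+00,
       -6.18834209e-05,  1.35312568e+00]), 'dq': array([-4.36212133e-04, -4.22440002e-05,  3.15011432e-03, -1.05348751e-03,
       -4.54407558e-04, -9.56153477e-05]), 'effort': array([ 6.85587336e-03, -5.58208895e+01,  5.04718745e+01,  1.32049236e-02,
       -2.92070363e-04, -2.62717941e-05]), 'position': array([0.17133679, 0.57472243, 0.23059885]), 'tool_rot': array([-3.14044850e+00, -1.89679194e-04,  2.85174353e+00]), 'force': array([-0.22834611,  0.10266095,  0.19762556]), 'moment': array([0.01684788, 0.01327975, 0.00216866]), 'grip_force': 0.0, 'grip_width': 0.0853907702904588}
```

View pics/top0.png

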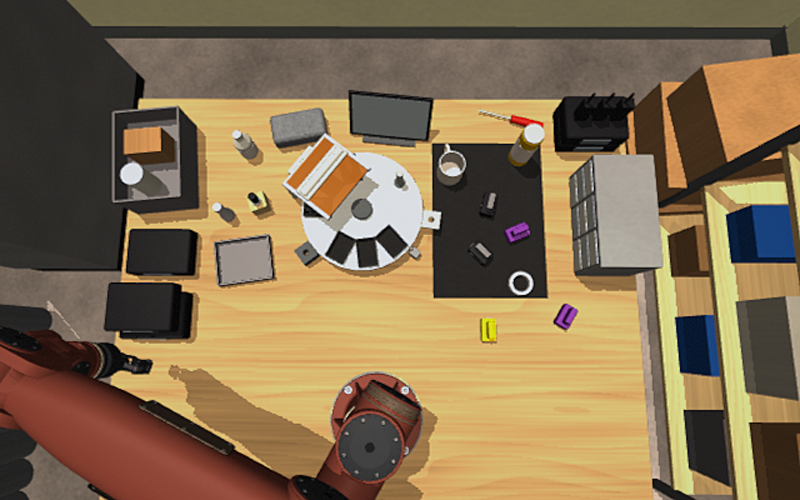

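View pics/scene0.png

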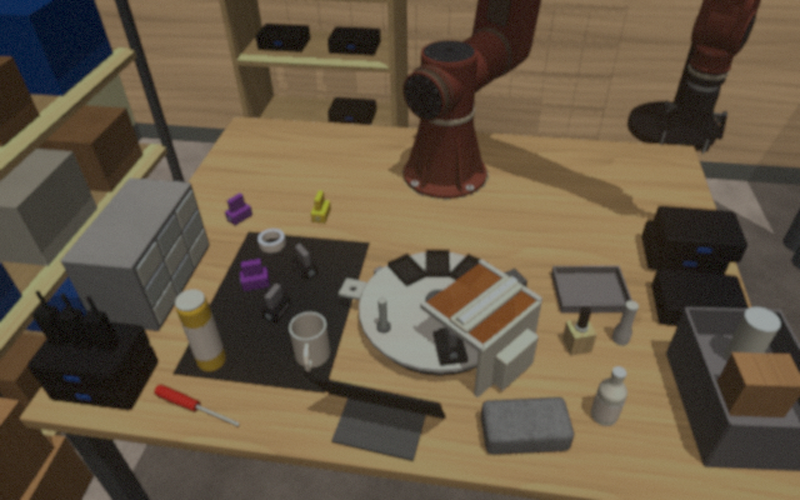

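The top picture (800x500) shows two used packs on the mat at about (487,204) and (481,252). The pin in its stand is at (258,202), the tray at (245,260), the handle at (400,181), the eye at (432,219) and the bracket at (307,253). Next I'll enlarge it.

```bash
cat > h.py <<'E'
import numpy as np, cv2
from scipy.spatial.transform import Rotation as R
from station import manip
def cam(n, st=None):
    c=manip.camera_info(n); f=c['fx']; pp=np.array([c['cx'],c['cy']])
    if n!='wrist': return f,pp,R.from_euler('xyz',c['orientation']).as_matrix(),np.array(c['eye']),False
    st=st or manip.state(); T=np.eye(4); T[:3,:3]=R.from_euler('xyz',st['tool_rot']).as_matrix(); T[:3,3]=st['position']
    T=T@c['hand_eye']; return f,pp,T[:3,:3],T[:3,3],True
def unproj(C,uv,z):
    f,pp,Rm,e,fish=C; out=[]
    for p in np.atleast_2d(uv):
        d=(np.array(p,float)-pp)/f
        if fish:
            r=np.hypot(*d); s=np.sinc(r/np.pi); v=np.array([d[0]*s,-d[1]*s,-np.cos(r)])
        else: v=np.array([d[0],-d[1],-1])
        w=Rm@v; out.append(e+w*(z-e[2])/w[2])
    return np.array(out)
def proj(C,P):
    f,pp,Rm,e,fish=C; q=(np.atleast_2d(P)-e)@Rm; x,y,z=q[:,0],-q[:,1],-q[:,2]
    if fish:
        h=np.hypot(x,y)+1e-12; k=np.arctan2(h,z)/h; return np.c_[x*k,y*k]*f+pp
    return np.c_[x/z,y/z]*f+pp
def snap(n,name):
    st=manip.state(); im=manip.snapshot(n)[:,:,::-1].copy(); cv2.imwrite(f'pics/{name}raw.png',im); np.save(f'pics/{name}.npy',np.r_[st['position'],st['tool_rot']]); return im
def load(name):
    p=np.load(f'pics/{name}.npy'); return cv2.imread(f'pics/{name}raw.png'), cam('wrist',dict(position=p[:3],tool_rot=p[3:]))
def crop(im,x0,y0,x1,y1,s,name): cv2.imwrite(f'pics/{name}.png',cv2.resize(im[y0:y1,x0:x1],None,fx=s,fy=s,interpolation=cv2.INTER_CUBIC))
E
python3 - <<'E'
from h import *
C=cam('top'); s=.8
def u(px,z): print(px,unproj(C,np.array(px)*s,z).round(4).tolist())
u([362,209],.06);u([432,219],.055);u([307,253],.043);u([258,202],.05);u([245,260],.028);u([487,204],.06);u([481,252],.06)
im=cv2.imread('pics/top0raw.png'); crop(im,165,95,445,255,2.85,'topc')
E
```

```text
[362, 209] [[0.5853, 0.0431, 0.06]]
[432, 219] [[0.5579, -0.1571, 0.055]]
[307, 253] [[0.46, 0.1991, 0.043]]
[258, 202] [[0.6076, 0.3447, 0.05]]
[245, 260] [[0.4414, 0.3792, 0.028]]
[487, 204] [[0.6013, -0.3145, 0.06]]
[481, 252] [[0.4621, -0.2937, 0.06]]
```

View pics/topc.png

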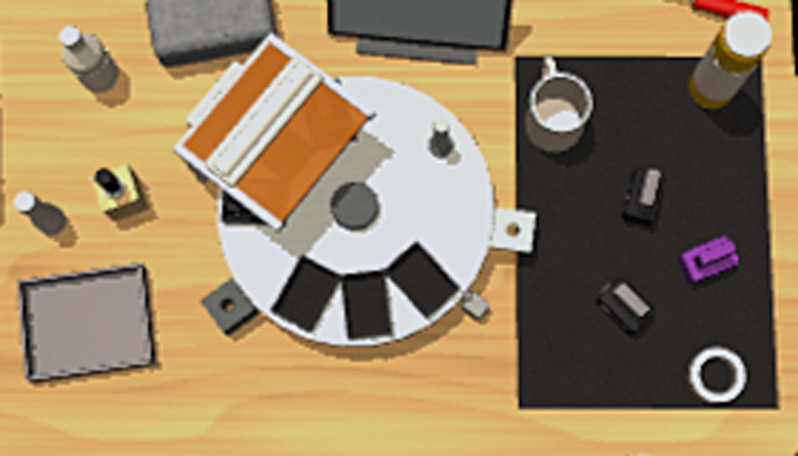

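```bash
cat >> h.py <<'E'
def full(cx,cy): return np.array([165+cx/2.85,95+cy/2.85])-0.32
E
python3 - <<'E'
from h import *
C=cam('top')
def u(p,z): 
    r=unproj(C,full(*p),z)[0]; print(p,r.round(4)); return r
e=u((514,230),.055); b=u((228,306),.043)
d=b-e; L=np.hypot(d[0],d[1]); print('chord',L, 'expect',.3696)
m=(e+b)[:2]/2; 
n=np.array([-d[1],d[0]])/L
for s in (1,-1): print('centre',m+s*n*L/2/np.tan(np.radians(67.5)))
for h in (.06,.07,.08): u((355,205),h)
hd=u((441,129),.142)
print('disc edges'); u((219,214),.05);u((493,205),.057);u((352,76),.057);u((358,346),.057)
print('pockets');
for p in [(306,294),(368,306),(423,280)]: u(p,.073)
print('tray');[u(p,.028) for p in [(21,281),(144,266),(154,363),(31,381)]]
print('pin');u((109,180),.108);u((120,195),.058)
print('grips');[u(p,.074) for p in [(649,187),(631,299)]]
[u(p,.074) for p in [(645,170),(660,173),(654,206),(638,203)]]
[u(p,.074) for p in [(622,284),(650,308),(642,317),(613,292)]]
E
```

```text
(514, 230) [ 0.5572 -0.1551  0.055 ]
(228, 306) [0.4613 0.2024 0.043 ]
chord 0.37009618493183555 expect 0.3696
centre [0.4352237  0.00378691]
centre [0.58328275 0.04352425]
(355, 205) [0.5875 0.0444 0.06  ]
(355, 205) [0.585  0.0438 0.07  ]
(355, 205) [0.5825 0.0431 0.08  ]
(441, 129) [ 0.6611 -0.0626  0.142 ]
disc edges
(219, 214) [0.5777 0.2166 0.05  ]
(493, 205) [ 0.5889 -0.1288  0.057 ]
(352, 76) [0.7586 0.0511 0.057 ]
(358, 346) [0.4098 0.0382 0.057 ]
pockets
(306, 294) [0.4717 0.102  0.073 ]
(368, 306) [0.4571 0.0257 0.073 ]
(423, 280) [ 0.4897 -0.0415  0.073 ]
tray
(21, 281) [0.4948 0.4689 0.028 ]
(144, 266) [0.5148 0.3136 0.028 ]
(154, 363) [0.3911 0.2952 0.028 ]
(31, 381) [0.3679 0.4479 0.028 ]
pin
(109, 180) [0.6058 0.3417 0.108 ]
(120, 195) [0.5999 0.3409 0.058 ]
grips
(649, 187) [ 0.6084 -0.3222  0.074 ]
(631, 299) [ 0.4669 -0.296   0.074 ]
(645, 170) [ 0.6302 -0.3179  0.074 ]
(660, 173) [ 0.6264 -0.3365  0.074 ]
(654, 206) [ 0.584  -0.3277  0.074 ]
(638, 203) [ 0.5878 -0.308   0.074 ]
(622, 284) [ 0.4855 -0.2855  0.074 ]
(650, 308) [ 0.4559 -0.3189  0.074 ]
(642, 317) [ 0.4447 -0.3089  0.074 ]
(613, 292) [ 0.4755 -0.2743  0.074 ]
```

Call:
send_rows:
  commands:
    - {"tx": 0.05,"ty": -0.02,"tz": 0.08,"wz": 0.03,"grip": 1}
    - {"tx": 0.379,"ty": -0.885,"tz": 0.08,"wz": 0.092,"grip": 1}
    - {"tx": 0.379,"ty": -0.885,"tz": 0.08,"wz": 0.092,"grip": 1}
    - {"tx": 0.379,"ty": -0.885,"tz": 0.08,"wz": 0.092,"grip": 1}
    - {"tx": 0.379,"ty": -0.885,"tz": 0.08,"wz": 0.092,"grip": 1}
    - {"tx": 0.379,"ty": -0.885,"tz": 0.08,"wz": 0.092,"grip": 1}
    - {"tx": 0.379,"ty": -0.885,"tz": 0.08,"wz": 0.092,"grip": 1}
    - {"tx": 0.379,"ty": -0.885,"tz": 0.08,"wz": 0.092,"grip": 1}
    - {"tx": 0.379,"ty": -0.885,"tz": 0.08,"wz": 0.092,"grip": 1}
    - {"tx": 0.379,"ty": -0.885,"tz": 0.08,"wz": 0.092,"grip": 1}
    - {"tx": 0.379,"ty": -0.885,"tz": 0.08,"wz": 0.092,"grip": 1}
    - {"tx": 0.379,"ty": -0.885,"tz": 0.08,"wz": 0.092,"grip": 1}
    - {"tx": 0.379,"ty": -0.885,"tz": 0.08,"wz": 0.092,"grip": 1}
    - {"tx": 0.379,"ty": -0.885,"tz": 0.08,"wz": 0.092,"grip": 1}
    - {"tx": 0.379,"ty": -0.885,"tz": 0.08,"wz": 0.092,"grip": 1}
    - {"tx": 0.379,"ty": -0.885,"tz": 0.08,"wz": 0.092,"grip": 1}
    - {"tx": 0.379,"ty": -0.885,"tz": 0.08,"wz": 0.092,"grip": 1}
    - {"tx": 0.379,"ty": -0.885,"tz": 0.08,"wz": 0.092,"grip": 1}
    - {"tx": 0.379,"ty": -0.885,"tz": 0.08,"wz": 0.092,"grip": 1}
    - {"tx": 0.379,"ty": -0.885,"tz": 0.08,"wz": 0.092,"grip": 1}

```text
validation failed for argument at $.co...
```

Call:
send_rows:
  commands:
    - {"wx": 0,"wy": 0,"wz": 0.03,"tx": 0.05,"ty": -0.02,"tz": 0.08,"grip": 1}
    - {"wx": 0,"wy": 0,"wz": 0.092,"tx": 0.379,"ty": -0.885,"tz": 0.08,"grip": 1}
    - {"wx": 0,"wy": 0,"wz": 0.092,"tx": 0.379,"ty": -0.885,"tz": 0.08,"grip": 1}
    - {"wx": 0,"wy": 0,"wz": 0.092,"tx": 0.379,"ty": -0.885,"tz": 0.08,"grip": 1}
    - {"wx": 0,"wy": 0,"wz": 0.092,"tx": 0.379,"ty": -0.885,"tz": 0.08,"grip": 1}
    - {"wx": 0,"wy": 0,"wz": 0.092,"tx": 0.379,"ty": -0.885,"tz": 0.08,"grip": 1}
    - {"wx": 0,"wy": 0,"wz": 0.092,"tx": 0.379,"ty": -0.885,"tz": 0.08,"grip": 1}
    - {"wx": 0,"wy": 0,"wz": 0.092,"tx": 0.379,"ty": -0.885,"tz": 0.08,"grip": 1}
    - {"wx": 0,"wy": 0,"wz": 0.092,"tx": 0.379,"ty": -0.885,"tz": 0.08,"grip": 1}
    - {"wx": 0,"wy": 0,"wz": 0.092,"tx": 0.379,"ty": -0.885,"tz": 0.08,"grip": 1}
    - {"wx": 0,"wy": 0,"wz": 0.092,"tx": 0.379,"ty": -0.885,"tz": 0.08,"grip": 1}
    - {"wx": 0,"wy": 0,"wz": 0.092,"tx": 0.379,"ty": -0.885,"tz": 0.08,"grip": 1}
    - {"wx": 0,"wy": 0,"wz": 0.092,"tx": 0.379,"ty": -0.885,"tz": 0.08,"grip": 1}
    - {"wx": 0,"wy": 0,"wz": 0.092,"tx": 0.379,"ty": -0.885,"tz": 0.08,"grip": 1}
    - {"wx": 0,"wy": 0,"wz": 0.092,"tx": 0.379,"ty": -0.885,"tz": 0.08,"grip": 1}
    - {"wx": 0,"wy": 0,"wz": 0.092,"tx": 0.379,"ty": -0.885,"tz": 0.08,"grip": 1}
    - {"wx": 0,"wy": 0,"wz": 0.092,"tx": 0.379,"ty": -0.885,"tz": 0.08,"grip": 1}
    - {"wx": 0,"wy": 0,"wz": 0.092,"tx": 0.379,"ty": -0.885,"tz": 0.08,"grip": 1}
    - {"wx": 0,"wy": 0,"wz": 0.092,"tx": 0.379,"ty": -0.885,"tz": 0.08,"grip": 1}
    - {"wx": 0,"wy": 0,"wz": 0.092,"tx": 0.379,"ty": -0.885,"tz": 0.08,"grip": 1}

```text
time_s: 2.1
position: [0.5508, -0.3123, 0.3106]
tool_rot: [3.141, -0.0, 3.14]
force: [0.5, 0.3, 0.1]
grip_width: 0.0853
grip_force: 0.0
```

```bash
python3 - <<'E'
from h import *
im=snap('wrist','w1'); crop(im,0,0,640,400,1.25,'w1')
E
```

```text
(no output)
```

View pics/w1.png

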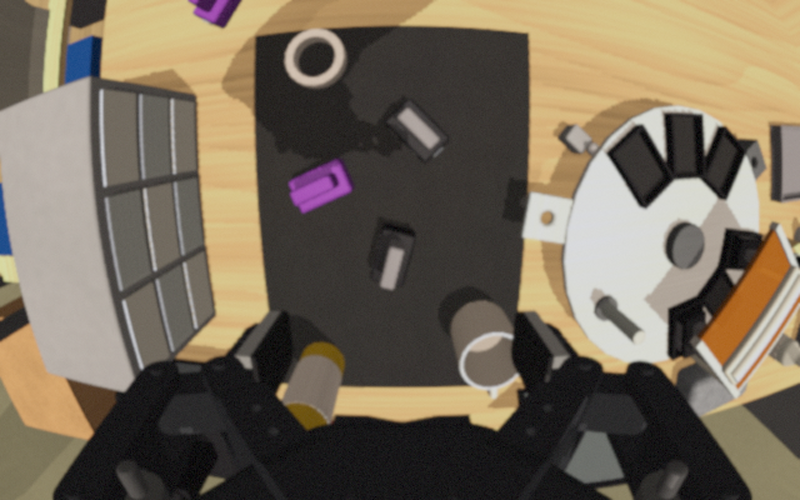

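The wrist view (800x500) shows the used grips at (392,268) and (418,130). I'll enlarge that part to get the corners.

```bash
python3 - <<'E'
from h import *
im,C=load('w1'); crop(im,270,65,390,245,4,'w1c')
for p in ((392,268),(418,130)): print(unproj(C,np.array(p)/1.25,.074))
e=unproj(C,np.array((547,217))/1.25,.055);print('eye',e)
E
```

```text
[[ 0.60429037 -0.32145718  0.074     ]]
[[ 0.4649387  -0.29553761  0.074     ]]
eye [[ 0.55287148 -0.15207588  0.055     ]]
```

View pics/w1c.png

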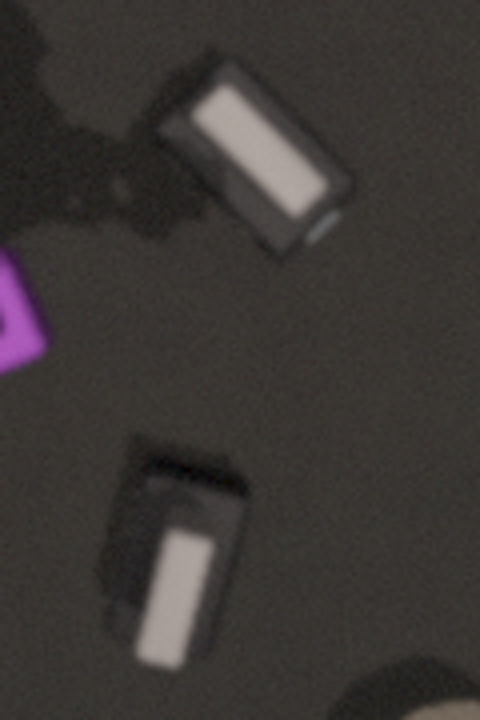

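```bash
python3 - <<'E'
from h import *
im,C=load('w1')
for q in ([(165,527),(215,535),(183,670),(135,658)],[(228,83),(192,117),(296,218),(330,182)]):
    P=unproj(C,np.array(q)/4+[270,65]-.4,.074)[:,:2]; a=(P[2]+P[3]-P[0]-P[1])/2; 
    print(P.mean(0).round(4),'len',np.hypot(*a).round(4),'w',np.hypot(*(P[1]-P[0])).round(4),'ang',np.degrees(np.arctan2(a[1],a[0])).round(1))
E
```

```text
[ 0.6041 -0.322 ] len 0.0462 w 0.0161 ang -13.0
[ 0.4625 -0.2948] len 0.0436 w 0.0151 ang 45.6
```

Call:
send_rows:
  commands:
    - {"wx": 0,"wy": 0,"wz": -0.072,"tx": 0.0545,"ty": -0.01,"tz": -0.03,"grip": 0.1}
    - {"wx": 0,"wy": 0,"wz": -0.072,"tx": 0.0545,"ty": -0.01,"tz": -0.07,"grip": 0.1}
    - {"wx": 0,"wy": 0,"wz": -0.072,"tx": 0.0545,"ty": -0.01,"tz": -0.11,"grip": 0.1}
    - {"wx": 0,"wy": 0,"wz": -0.072,"tx": 0.0545,"ty": -0.01,"tz": -0.15,"grip": 0.1}
    - {"wx": 0,"wy": 0,"wz": -0.072,"tx": 0.0545,"ty": -0.01,"tz": -0.15,"grip": 0.1}
    - {"wx": 0,"wy": 0,"wz": -0.072,"tx": 0.0545,"ty": -0.01,"tz": -0.15,"grip": 0.1}

```text
time_s: 2.75
position: [0.6046, -0.3196, 0.1617]
tool_rot: [3.141, -0.001, 2.915]
force: [0.3, -0.1, 0.8]
grip_width: 0.0473
grip_force: 0.0
```

```bash
python3 - <<'E'
from h import *
im=snap('wrist','w2'); crop(im,200,100,440,300,3.3,'w2')
E
```

```text
(no output)
```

View pics/w2.png

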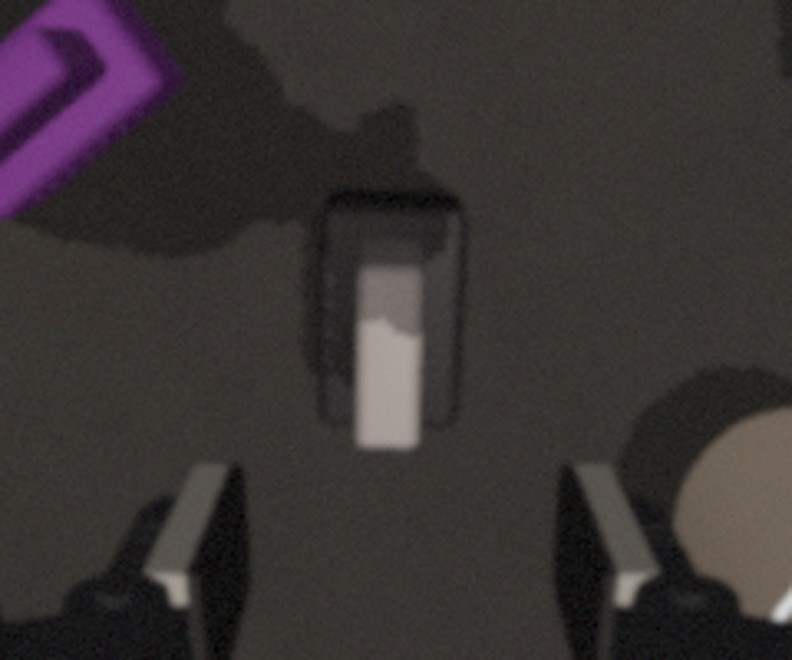

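```bash
cat >> h.py <<'E'
def rect(C,q,s,o,z=.074):
    P=unproj(C,np.array(q)/s+o-.4,z)[:,:2]; a=(P[2]+P[3]-P[0]-P[1])/2
    print(P.mean(0).round(4),'len',np.hypot(*a).round(4),'w',np.hypot(*(P[1]-P[0])).round(4),'ang',np.degrees(np.arctan2(a[1],a[0])).round(1))
E
python3 - <<'E'
from h import *
im,C=load('w2'); rect(C,[(359,268),(421,268),(417,448),(357,448)],3.3,[200,100])
E
```

```text
[ 0.6048 -0.3223] len 0.0444 w 0.0143 ang -14.1
```

Call:
send_rows:
  commands:
    - {"wx": 0,"wy": 0,"wz": 0,"tx": 0,"ty": 0,"tz": -0.03,"grip": 0.1}
    - {"wx": 0,"wy": 0,"wz": 0,"tx": 0,"ty": 0,"tz": -0.06,"grip": 0.1}
    - {"wx": 0,"wy": 0,"wz": 0,"tx": 0,"ty": 0,"tz": -0.09,"grip": 0.1}
    - {"wx": 0,"wy": 0,"wz": 0,"tx": 0,"ty": 0,"tz": -0.11,"grip": 0.1}
    - {"wx": 0,"wy": 0,"wz": 0,"tx": 0,"ty": 0,"tz": -0.116,"grip": 0.1}
    - {"wx": 0,"wy": 0,"wz": 0,"tx": 0,"ty": 0,"tz": -0.116,"grip": 0.1}
    - {"wx": 0,"wy": 0,"wz": 0,"tx": 0,"ty": 0,"tz": -0.116,"grip": -0.9}
    - {"wx": 0,"wy": 0,"wz": 0,"tx": 0,"ty": 0,"tz": -0.116,"grip": -0.9}
    - {"wx": 0,"wy": 0,"wz": 0,"tx": 0,"ty": 0,"tz": -0.116,"grip": -0.9}
    - {"wx": 0,"wy": 0,"wz": 0,"tx": 0,"ty": 0,"tz": -0.116,"grip": -0.9}
    - {"wx": 0,"wy": 0,"wz": 0,"tx": 0,"ty": 0,"tz": -0.116,"grip": -0.9}
  newtons: 40

```text
time_s: 3.9
position: [0.606, -0.3209, 0.0476]
tool_rot: [-3.14, 0.003, 2.915]
force: [0.7, -0.8, 6.3]
grip_width: 0.0154
grip_force: 44.1
```

Call:
send_rows:
  commands:
    - {"wx": 0,"wy": 0,"wz": 0,"tx": 0,"ty": 0,"tz": 0.02,"grip": -0.9}
    - {"wx": 0,"wy": 0,"wz": 0,"tx": 0,"ty": 0,"tz": 0.06,"grip": -0.9}
    - {"wx": 0,"wy": 0,"wz": 0,"tx": 0,"ty": 0,"tz": 0.1,"grip": -0.9}
    - {"wx": 0,"wy": 0,"wz": 0,"tx": -0.005,"ty": 0.01,"tz": 0.14,"grip": -0.9}
    - {"wx": 0,"wy": 0,"wz": 0.03,"tx": -0.01,"ty": 0.03,"tz": 0.18,"grip": -0.9}
    - {"wx": 0,"wy": 0,"wz": 0.05,"tx": -0.02,"ty": 0.06,"tz": 0.215,"grip": -0.9}
    - {"wx": 0,"wy": 0,"wz": 0.07,"tx": -0.03,"ty": 0.1,"tz": 0.215,"grip": -0.9}
    - {"wx": 0,"wy": 0,"wz": 0.117,"tx": -0.035,"ty": 0.15,"tz": 0.215,"grip": -0.9}
    - {"wx": 0,"wy": 0,"wz": 0.117,"tx": -0.04,"ty": 0.2,"tz": 0.215,"grip": -0.9}
    - {"wx": 0,"wy": 0,"wz": 0.117,"tx": -0.045,"ty": 0.25,"tz": 0.215,"grip": -0.9}
    - {"wx": 0,"wy": 0,"wz": 0.117,"tx": -0.045,"ty": 0.3,"tz": 0.215,"grip": -0.9}
    - {"wx": 0,"wy": 0,"wz": 0.117,"tx": -0.045,"ty": 0.332,"tz": 0.215,"grip": -0.9}
    - {"wx": 0,"wy": 0,"wz": 0.117,"tx": -0.045,"ty": 0.332,"tz": 0.215,"grip": -0.9}
    - {"wx": 0,"wy": 0,"wz": 0.117,"tx": -0.045,"ty": 0.332,"tz": 0.215,"grip": -0.9}
    - {"wx": 0,"wy": 0,"wz": 0.117,"tx": -0.045,"ty": 0.332,"tz": 0.215,"grip": -0.9}

```text
time_s: 5.4
position: [0.56, 0.0114, 0.2603]
tool_rot: [-3.141, -0.0, -3.002]
force: [0.2, -0.2, -2.1]
grip_width: 0.0155
grip_force: 42.7
```

```bash
python3 - <<'E'
from h import *
im=snap('wrist','w3')
C=cam('wrist'); A=np.array([.5833,.0435])
# overlay model: pocket inner top rims (z .073) for three bays
for d in (152.5,187.5,222.5):
    a=np.radians(d); u=np.array([np.cos(a),np.sin(a)]); v=np.array([-u[1],u[0]])
    q=[A+u*(.125+i*.036)+v*j*.024 for i,j in ((1,1),(1,-1),(-1,-1),(-1,1))]
    p=proj(C,np.c_[q,[.073]*4]); cv2.polylines(im,[np.int32(p*16)],True,(0,255,0),1,cv2.LINE_AA,4)
crop(im,150,30,470,270,2.5,'w3')
print(manip.state()['force'])
E
```

```text
[-0.13418449  0.19543373 -1.44739716]
```

View pics/w3.png

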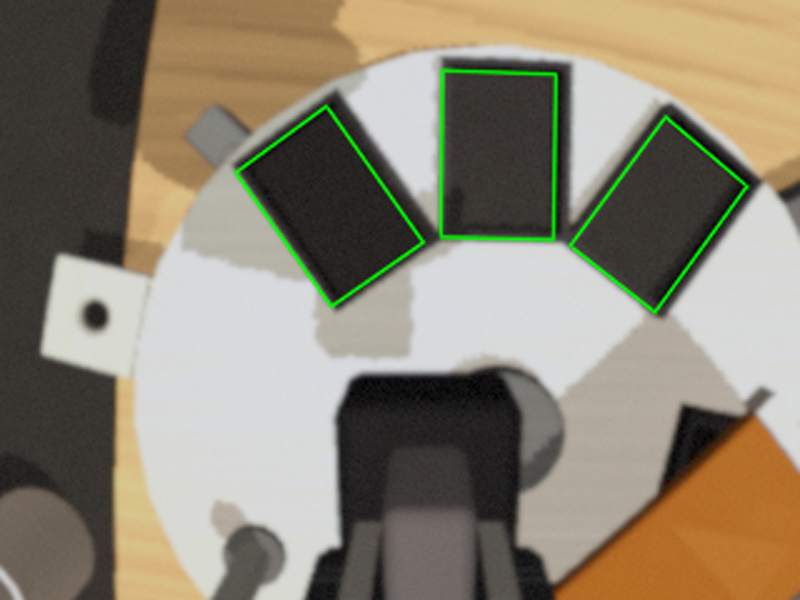

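```bash
python3 - <<'E'
from h import *
from scipy.optimize import least_squares
im,C=load('w3')
g=lambda p:np.array(p)/2.5+[150,30]-.3
obs={187.5:(506,150),222.5:(336,201),152.5:(664,209)}
W=[(d-7.5,.125,unproj(C,g(p),.073)[0,:2]) for d,p in obs.items()]
e=unproj(C,g((95,316)),.055)[0,:2]; W.append((255,.2,e))
for w in W: print(w)
def r(x):
    return np.concatenate([x[:2]+w[1]*np.array([np.cos(np.radians(w[0])+x[2]),np.sin(np.radians(w[0])+x[2])])-w[2] for w in W])
s=least_squares(r,[.58,.04,.13]); print(s.x[:2],np.degrees(s.x[2]),(s.fun.reshape(-1,2)*1000).round(1).tolist())
hc=unproj(C,g((520,425)),.065);print('hub',hc)
E
```

```text
(180.0, 0.125, array([0.45719502, 0.03036486]))
(215.0, 0.125, array([ 0.48876651, -0.03756356]))
(145.0, 0.125, array([0.46993132, 0.10242851]))
(255, 0.2, array([ 0.55373973, -0.15094937]))
[0.58076371 0.04627549] 7.416725928985355 [[-0.4, -0.2], [-0.3, -0.5], [0.0, 1.7], [0.6, -1.0]]
hub [[0.57679508 0.05635086 0.065     ]]
```

Call:
send_rows:
  commands:
    - {"wx": 0,"wy": 0,"wz": 0,"tx": -0.04,"ty": 0.008,"tz": 0,"grip": -0.9}
    - {"wx": 0,"wy": 0,"wz": -0.003,"tx": -0.08,"ty": 0.015,"tz": -0.02,"grip": -0.9}
    - {"wx": 0,"wy": 0,"wz": -0.003,"tx": -0.102,"ty": 0.018,"tz": -0.06,"grip": -0.9}
    - {"wx": 0,"wy": 0,"wz": -0.003,"tx": -0.102,"ty": 0.018,"tz": -0.1,"grip": -0.9}
    - {"wx": 0,"wy": 0,"wz": -0.003,"tx": -0.102,"ty": 0.018,"tz": -0.125,"grip": -0.9}
    - {"wx": 0,"wy": 0,"wz": -0.003,"tx": -0.102,"ty": 0.018,"tz": -0.13,"grip": -0.9}
    - {"wx": 0,"wy": 0,"wz": -0.003,"tx": -0.102,"ty": 0.018,"tz": -0.13,"grip": -0.9}

```text
time_s: 6.15
position: [0.4577, 0.0294, 0.1303]
tool_rot: [3.141, -0.001, -3.012]
force: [-0.2, -0.6, -2.6]
grip_width: 0.0153
grip_force: 42.5
```

Call:
send_rows:
  commands:
    - {"wx": 0,"wy": 0,"wz": 0,"tx": 0,"ty": 0,"tz": -0.007,"grip": -0.9}
    - {"wx": 0,"wy": 0,"wz": 0,"tx": 0,"ty": 0,"tz": -0.014,"grip": -0.9}
    - {"wx": 0,"wy": 0,"wz": 0,"tx": 0,"ty": 0,"tz": -0.02,"grip": -0.9}
    - {"wx": 0,"wy": 0,"wz": 0,"tx": 0,"ty": 0,"tz": -0.023,"grip": -0.9}
    - {"wx": 0,"wy": 0,"wz": 0,"tx": 0,"ty": 0,"tz": -0.026,"grip": -0.9}
    - {"wx": 0,"wy": 0,"wz": 0,"tx": 0,"ty": 0,"tz": -0.026,"grip": -0.9}

```text
time_s: 6.75
position: [0.4578, 0.0301, 0.104]
tool_rot: [3.141, -0.0, -3.01]
force: [0.1, 0.4, -2.8]
grip_width: 0.0151
grip_force: 42.7
```

Call:
send_rows:
  commands:
    - {"wx": 0,"wy": 0,"wz": 0,"tx": 0,"ty": 0,"tz": -0.002,"grip": -0.9}
    - {"wx": 0,"wy": 0,"wz": 0,"tx": 0,"ty": 0,"tz": -0.002,"grip": 0.1}
    - {"wx": 0,"wy": 0,"wz": 0,"tx": 0,"ty": 0,"tz": -0.002,"grip": 0.1}
    - {"wx": 0,"wy": 0,"wz": 0,"tx": 0,"ty": 0,"tz": -0.002,"grip": 0.1}
    - {"wx": 0,"wy": 0,"wz": 0,"tx": 0,"ty": 0,"tz": 0.02,"grip": 0.1}
    - {"wx": 0,"wy": 0,"wz": 0,"tx": 0,"ty": 0,"tz": 0.06,"grip": 0.1}
    - {"wx": 0,"wy": 0,"wz": 0,"tx": 0,"ty": 0,"tz": 0.1,"grip": 0.1}
    - {"wx": 0,"wy": 0,"wz": 0.05,"tx": 0,"ty": -0.05,"tz": 0.1,"grip": 0.1}
    - {"wx": 0,"wy": 0,"wz": 0.1,"tx": 0,"ty": -0.1,"tz": 0.1,"grip": 0.1}
    - {"wx": 0,"wy": 0,"wz": 0.15,"tx": 0,"ty": -0.15,"tz": 0.1,"grip": 0.1}
    - {"wx": 0,"wy": 0,"wz": 0.22,"tx": 0,"ty": -0.2,"tz": 0.1,"grip": 0.1}
    - {"wx": 0,"wy": 0,"wz": 0.22,"tx": 0.006,"ty": -0.25,"tz": 0.1,"grip": 0.1}
    - {"wx": 0,"wy": 0,"wz": 0.22,"tx": 0.006,"ty": -0.3,"tz": 0.08,"grip": 0.1}
    - {"wx": 0,"wy": 0,"wz": 0.22,"tx": 0.006,"ty": -0.325,"tz": 0.06,"grip": 0.1}
    - {"wx": 0,"wy": 0,"wz": 0.22,"tx": 0.006,"ty": -0.325,"tz": 0.06,"grip": 0.1}
    - {"wx": 0,"wy": 0,"wz": 0.22,"tx": 0.006,"ty": -0.325,"tz": 0.06,"grip": 0.1}
    - {"wx": 0,"wy": 0,"wz": 0.22,"tx": 0.006,"ty": -0.325,"tz": 0.06,"grip": 0.1}

```text
time_s: 8.45
position: [0.4641, -0.2942, 0.1649]
tool_rot: [3.141, 0.0, -2.319]
force: [0.3, 0.1, 0.8]
grip_width: 0.047
grip_force: 0.0
```

```bash
python3 - <<'E'
from h import *
im=snap('wrist','w4'); t=manip.snapshot('top')[:,:,::-1]; cv2.imwrite('pics/t4raw.png',t)
a=cv2.resize(im[100:300,200:440],None,fx=2.2,fy=2.2,interpolation=cv2.INTER_CUBIC); b=cv2.resize(t[165:225,250:380],(260*1,120),interpolation=cv2.INTER_CUBIC)
a=cv2.copyMakeBorder(a,0,0,0,260,cv2.BORDER_CONSTANT); a[:120,528:]=b; cv2.imwrite('pics/w4.png',a)
E
```

```text
(no output)
```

View pics/w4.png

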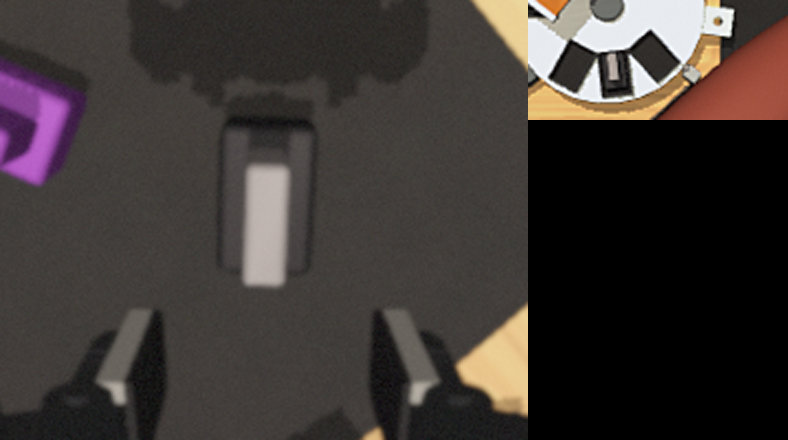

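The first pack stands in the middle pocket. The second grip's corners are at (247,165), (289,166), (285,286) and (243,285).

```bash
python3 - <<'E'
from h import *
im,C=load('w4'); rect(C,[(247,165),(289,166),(285,286),(243,285)],2.2,[200,100]); s=manip.state(); print(s['position'],s['tool_rot'])
E
```

```text
[ 0.4624 -0.2954] len 0.0446 w 0.0147 ang 45.3
[ 0.46458051 -0.29393052  0.16552438] [-3.14033179e+00  1.50795773e-04 -2.31778339e+00]
```

Call:
send_rows:
  commands:
    - {"wx": 0,"wy": 0,"wz": -0.008,"tx": -0.002,"ty": -0.0013,"tz": -0.03,"grip": 0.1}
    - {"wx": 0,"wy": 0,"wz": -0.008,"tx": -0.002,"ty": -0.0013,"tz": -0.06,"grip": 0.1}
    - {"wx": 0,"wy": 0,"wz": -0.008,"tx": -0.002,"ty": -0.0013,"tz": -0.09,"grip": 0.1}
    - {"wx": 0,"wy": 0,"wz": -0.008,"tx": -0.002,"ty": -0.0013,"tz": -0.112,"grip": 0.1}
    - {"wx": 0,"wy": 0,"wz": -0.008,"tx": -0.002,"ty": -0.0013,"tz": -0.119,"grip": 0.1}
    - {"wx": 0,"wy": 0,"wz": -0.008,"tx": -0.002,"ty": -0.0013,"tz": -0.119,"grip": 0.1}
    - {"wx": 0,"wy": 0,"wz": -0.008,"tx": -0.002,"ty": -0.0013,"tz": -0.119,"grip": -0.9}
    - {"wx": 0,"wy": 0,"wz": -0.008,"tx": -0.002,"ty": -0.0013,"tz": -0.119,"grip": -0.9}
    - {"wx": 0,"wy": 0,"wz": -0.008,"tx": -0.002,"ty": -0.0013,"tz": -0.119,"grip": -0.9}
    - {"wx": 0,"wy": 0,"wz": -0.008,"tx": -0.002,"ty": -0.0013,"tz": -0.119,"grip": -0.9}
    - {"wx": 0,"wy": 0,"wz": -0.008,"tx": -0.002,"ty": -0.0013,"tz": -0.119,"grip": -0.9}

```text
time_s: 9.65
position: [0.4629, -0.297, 0.0472]
tool_rot: [-3.139, 0.0, -2.344]
force: [-0.5, 1.6, 6.5]
grip_width: 0.0153
grip_force: 40.4
```

Call:
send_rows:
  commands:
    - {"wx": 0,"wy": 0,"wz": 0,"tx": 0,"ty": 0,"tz": 0.02,"grip": -0.9}
    - {"wx": 0,"wy": 0,"wz": 0,"tx": 0,"ty": 0,"tz": 0.06,"grip": -0.9}
    - {"wx": 0,"wy": 0,"wz": 0,"tx": 0,"ty": 0,"tz": 0.1,"grip": -0.9}
    - {"wx": 0,"wy": 0,"wz": 0,"tx": 0,"ty": 0.03,"tz": 0.13,"grip": -0.9}
    - {"wx": 0,"wy": 0,"wz": -0.018,"tx": 0.005,"ty": 0.07,"tz": 0.13,"grip": -0.9}
    - {"wx": 0,"wy": 0,"wz": -0.018,"tx": 0.01,"ty": 0.11,"tz": 0.13,"grip": -0.9}
    - {"wx": 0,"wy": 0,"wz": -0.018,"tx": 0.015,"ty": 0.15,"tz": 0.13,"grip": -0.9}
    - {"wx": 0,"wy": 0,"wz": -0.018,"tx": 0.02,"ty": 0.19,"tz": 0.13,"grip": -0.9}
    - {"wx": 0,"wy": 0,"wz": -0.018,"tx": 0.0265,"ty": 0.23,"tz": 0.13,"grip": -0.9}
    - {"wx": 0,"wy": 0,"wz": -0.018,"tx": 0.0265,"ty": 0.258,"tz": 0.12,"grip": -0.9}
    - {"wx": 0,"wy": 0,"wz": -0.018,"tx": 0.0265,"ty": 0.258,"tz": 0.1,"grip": -0.9}
    - {"wx": 0,"wy": 0,"wz": -0.018,"tx": 0.0265,"ty": 0.258,"tz": 0.083,"grip": -0.9}
    - {"wx": 0,"wy": 0,"wz": -0.018,"tx": 0.0265,"ty": 0.258,"tz": 0.083,"grip": -0.9}
    - {"wx": 0,"wy": 0,"wz": -0.018,"tx": 0.0265,"ty": 0.258,"tz": 0.083,"grip": -0.9}

```text
time_s: 11.05
position: [0.4884, -0.0383, 0.1288]
tool_rot: [3.141, -0.0, -2.401]
force: [0.2, 0.4, -3.1]
grip_width: 0.0153
grip_force: 40.2
```

Call:
send_rows:
  commands:
    - {"wx": 0,"wy": 0,"wz": 0,"tx": 0.0008,"ty": 0,"tz": -0.007,"grip": -0.9}
    - {"wx": 0,"wy": 0,"wz": 0,"tx": 0.0008,"ty": 0,"tz": -0.014,"grip": -0.9}
    - {"wx": 0,"wy": 0,"wz": 0,"tx": 0.0008,"ty": 0,"tz": -0.02,"grip": -0.9}
    - {"wx": 0,"wy": 0,"wz": 0,"tx": 0.0008,"ty": 0,"tz": -0.024,"grip": -0.9}
    - {"wx": 0,"wy": 0,"wz": 0,"tx": 0.0008,"ty": 0,"tz": -0.026,"grip": -0.9}
    - {"wx": 0,"wy": 0,"wz": 0,"tx": 0.0008,"ty": 0,"tz": -0.026,"grip": -0.9}

```text
time_s: 11.65
position: [0.4893, -0.0383, 0.1024]
tool_rot: [3.142, 0.0, -2.401]
force: [0.6, 0.0, -4.0]
grip_width: 0.0151
grip_force: 40.2
```

Call:
send_rows:
  commands:
    - {"wx": 0,"wy": 0,"wz": 0,"tx": 0,"ty": 0,"tz": 0,"grip": 0.1}
    - {"wx": 0,"wy": 0,"wz": 0,"tx": 0,"ty": 0,"tz": 0,"grip": 0.1}
    - {"wx": 0,"wy": 0,"wz": 0,"tx": 0,"ty": 0,"tz": 0,"grip": 0.1}
    - {"wx": 0,"wy": 0,"wz": 0,"tx": 0,"ty": 0,"tz": 0.02,"grip": 0.1}
    - {"wx": 0,"wy": 0,"wz": 0,"tx": 0,"ty": 0,"tz": 0.06,"grip": 0.1}
    - {"wx": 0,"wy": 0,"wz": 0,"tx": 0,"ty": 0,"tz": 0.1,"grip": 0.1}
    - {"wx": 0,"wy": 0,"wz": 0.04,"tx": 0.02,"ty": 0,"tz": 0.14,"grip": 0.1}
    - {"wx": 0,"wy": 0,"wz": 0.08,"tx": 0.05,"ty": -0.01,"tz": 0.148,"grip": 0.1}
    - {"wx": 0,"wy": 0,"wz": 0.12,"tx": 0.08,"ty": -0.01,"tz": 0.148,"grip": 0.1}
    - {"wx": 0,"wy": 0,"wz": 0.165,"tx": 0.12,"ty": -0.02,"tz": 0.148,"grip": 0.1}
    - {"wx": 0,"wy": 0,"wz": 0.21,"tx": 0.15,"ty": -0.0237,"tz": 0.148,"grip": 0.1}
    - {"wx": 0,"wy": 0,"wz": 0.255,"tx": 0.1747,"ty": -0.0237,"tz": 0.148,"grip": 0.1}
    - {"wx": 0,"wy": 0,"wz": 0.3,"tx": 0.1747,"ty": -0.0237,"tz": 0.148,"grip": 0.1}
    - {"wx": 0,"wy": 0,"wz": 0.345,"tx": 0.1747,"ty": -0.0237,"tz": 0.148,"grip": 0.1}
    - {"wx": 0,"wy": 0,"wz": 0.39,"tx": 0.1747,"ty": -0.0237,"tz": 0.148,"grip": 0.1}
    - {"wx": 0,"wy": 0,"wz": 0.43,"tx": 0.1747,"ty": -0.0237,"tz": 0.148,"grip": 0.1}
    - {"wx": 0,"wy": 0,"wz": 0.472,"tx": 0.1747,"ty": -0.0237,"tz": 0.148,"grip": 0.1}
    - {"wx": 0,"wy": 0,"wz": 0.472,"tx": 0.1747,"ty": -0.0237,"tz": 0.148,"grip": 0.1}
    - {"wx": 0,"wy": 0,"wz": 0.472,"tx": 0.1747,"ty": -0.0237,"tz": 0.148,"grip": 0.1}

```text
time_s: 13.55
position: [0.664, -0.062, 0.2504]
tool_rot: [3.142, -0.0, -0.922]
force: [-0.3, -0.9, -0.2]
grip_width: 0.0471
grip_force: 0.0
```

```bash
python3 - <<'E'
from h import *
im=snap('wrist','w5'); C=cam('wrist'); p=proj(C,[[.664,-.062,.142]])[0]; print(p, manip.state()['qpos'])
cv2.circle(im,tuple(int(v) for v in p),2,(0,255,0),-1); t=manip.snapshot('top')[:,:,::-1]; cv2.imwrite('pics/t5raw.png',t)
crop(im,0,0,640,400,1.25,'w5')
E
```

```text
[321.04683214 198.44486945] [-2.88674329e-01  3.23364993e-01  3.79734969e-01  1.62711206e+00
 -7.73996280e-05 -2.50855414e+00]
```

View pics/w5.png

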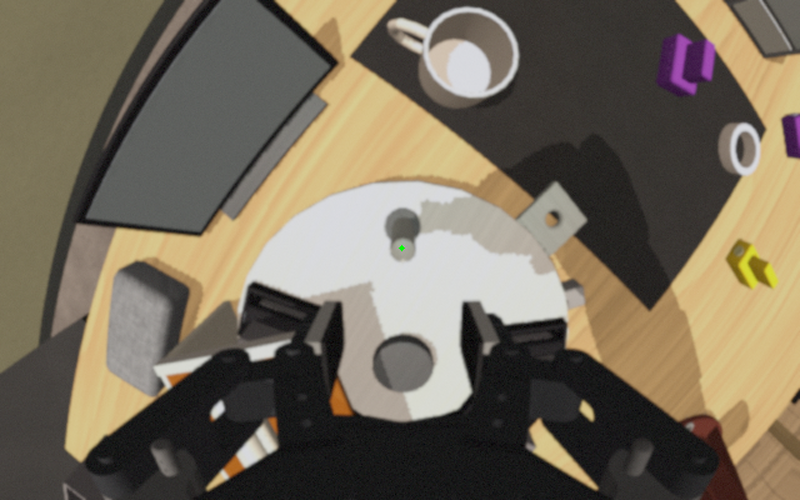

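Call:
send_rows:
  commands:
    - {"wx": 0,"wy": 0,"wz": 0,"tx": 0,"ty": 0,"tz": -0.04,"grip": 0.1}
    - {"wx": 0,"wy": 0,"wz": 0,"tx": 0,"ty": 0,"tz": -0.07,"grip": 0.1}
    - {"wx": 0,"wy": 0,"wz": 0,"tx": 0,"ty": 0,"tz": -0.1,"grip": 0.1}
    - {"wx": 0,"wy": 0,"wz": 0,"tx": 0,"ty": 0,"tz": -0.13,"grip": 0.1}
    - {"wx": 0,"wy": 0,"wz": 0,"tx": 0,"ty": 0,"tz": -0.15,"grip": 0.1}
    - {"wx": 0,"wy": 0,"wz": 0,"tx": 0,"ty": 0,"tz": -0.15,"grip": 0.1}
    - {"wx": 0,"wy": 0,"wz": 0,"tx": 0,"ty": 0,"tz": -0.15,"grip": -0.9}
    - {"wx": 0,"wy": 0,"wz": 0,"tx": 0,"ty": 0,"tz": -0.15,"grip": -0.9}
    - {"wx": 0,"wy": 0,"wz": 0,"tx": 0,"ty": 0,"tz": -0.15,"grip": -0.9}
    - {"wx": 0,"wy": 0,"wz": 0,"tx": 0,"ty": 0,"tz": -0.15,"grip": -0.9}
    - {"wx": 0,"wy": 0,"wz": 0,"tx": 0,"ty": 0,"tz": -0.15,"grip": -0.9}
  newtons: 30

```text
time_s: 14.75
position: [0.6648, -0.0624, 0.1024]
tool_rot: [-3.14, -0.002, -0.918]
force: [-2.1, -0.3, 5.6]
grip_width: 0.0168
grip_force: 30.3
```

```bash
python3 - <<'E'
import numpy as np
A=np.array([.582,.045]);p=lambda d:A+.135*np.array([np.cos(np.radians(d)),np.sin(np.radians(d))])
for base in range(3):
    for k in range(0,16):
        d=-52.5-48*base; e=d-3*(k+1)
        print(base,k,-round(3*(k+1)/180,4),*(p(e)-p(d)).round(4))
E
```

```text
0 0 -0.0167 -0.0057 -0.0042
0 1 -0.0333 -0.0116 -0.008
0 2 -0.05 -0.0178 -0.0115
0 3 -0.0667 -0.0241 -0.0147
0 4 -0.0833 -0.0305 -0.0176
0 5 -0.1 -0.0371 -0.0202
0 6 -0.1167 -0.0438 -0.0223
0 7 -0.1333 -0.0507 -0.0242
0 8 -0.15 -0.0576 -0.0256
0 9 -0.1667 -0.0646 -0.0267
0 10 -0.1833 -0.0716 -0.0275
0 11 -0.2 -0.0786 -0.0279
0 12 -0.2167 -0.0857 -0.0279
0 13 -0.2333 -0.0928 -0.0275
0 14 -0.25 -0.0998 -0.0267
0 15 -0.2667 -0.1068 -0.0256
1 0 -0.0167 -0.0069 0.0015
1 1 -0.0333 -0.0137 0.0033
1 2 -0.05 -0.0205 0.0055
1 3 -0.0667 -0.0271 0.008
1 4 -0.0833 -0.0335 0.0109
1 5 -0.1 -0.0398 0.0141
1 6 -0.1167 -0.0459 0.0176
1 7 -0.1333 -0.0519 0.0215
1 8 -0.15 -0.0576 0.0256
1 9 -0.1667 -0.0631 0.0301
1 10 -0.1833 -0.0683 0.0348
1 11 -0.2 -0.0733 0.0398
1 12 -0.2167 -0.0781 0.0451
1 13 -0.2333 -0.0825 0.0506
1 14 -0.25 -0.0867 0.0563
1 15 -0.2667 -0.0905 0.0622
2 0 -0.0167 -0.0035 0.0061
2 1 -0.0333 -0.0067 0.0124
2 2 -0.05 -0.0096 0.0189
2 3 -0.0667 -0.0122 0.0255
2 4 -0.0833 -0.0143 0.0322
2 5 -0.1 -0.0162 0.039
2 6 -0.1167 -0.0176 0.0459
2 7 -0.1333 -0.0187 0.0529
2 8 -0.15 -0.0195 0.0599
2 9 -0.1667 -0.0198 0.067
2 10 -0.1833 -0.0198 0.0741
2 11 -0.2 -0.0195 0.0811
2 12 -0.2167 -0.0187 0.0882
2 13 -0.2333 -0.0176 0.0951
2 14 -0.25 -0.0162 0.1021
2 15 -0.2667 -0.0143 0.1089
```

Call:
send_rows:
  commands:
    - {"wx": 0,"wy": 0,"wz": -0.0167,"tx": -0.0057,"ty": -0.0042,"tz": 0,"grip": -0.9}
    - {"wx": 0,"wy": 0,"wz": -0.0333,"tx": -0.0116,"ty": -0.008,"tz": 0,"grip": -0.9}
    - {"wx": 0,"wy": 0,"wz": -0.05,"tx": -0.0178,"ty": -0.0115,"tz": 0,"grip": -0.9}
    - {"wx": 0,"wy": 0,"wz": -0.0667,"tx": -0.0241,"ty": -0.0147,"tz": 0,"grip": -0.9}
    - {"wx": 0,"wy": 0,"wz": -0.0833,"tx": -0.0305,"ty": -0.0176,"tz": 0,"grip": -0.9}
    - {"wx": 0,"wy": 0,"wz": -0.1,"tx": -0.0371,"ty": -0.0202,"tz": 0,"grip": -0.9}
    - {"wx": 0,"wy": 0,"wz": -0.1167,"tx": -0.0438,"ty": -0.0223,"tz": 0,"grip": -0.9}
    - {"wx": 0,"wy": 0,"wz": -0.1333,"tx": -0.0507,"ty": -0.0242,"tz": 0,"grip": -0.9}
    - {"wx": 0,"wy": 0,"wz": -0.15,"tx": -0.0576,"ty": -0.0256,"tz": 0,"grip": -0.9}
    - {"wx": 0,"wy": 0,"wz": -0.1667,"tx": -0.0646,"ty": -0.0267,"tz": 0,"grip": -0.9}
    - {"wx": 0,"wy": 0,"wz": -0.1833,"tx": -0.0716,"ty": -0.0275,"tz": 0,"grip": -0.9}
    - {"wx": 0,"wy": 0,"wz": -0.2,"tx": -0.0786,"ty": -0.0279,"tz": 0,"grip": -0.9}
    - {"wx": 0,"wy": 0,"wz": -0.2167,"tx": -0.0857,"ty": -0.0279,"tz": 0,"grip": -0.9}
    - {"wx": 0,"wy": 0,"wz": -0.2333,"tx": -0.0928,"ty": -0.0275,"tz": 0,"grip": -0.9}
    - {"wx": 0,"wy": 0,"wz": -0.25,"tx": -0.0998,"ty": -0.0267,"tz": 0,"grip": -0.9}
    - {"wx": 0,"wy": 0,"wz": -0.2667,"tx": -0.1068,"ty": -0.0256,"tz": 0,"grip": -0.9}

```text
time_s: 16.35
position: [0.5581, -0.0888, 0.1024]
tool_rot: [-3.138, -0.002, -1.759]
force: [-1.2, -4.5, 5.7]
grip_width: 0.0174
grip_force: 30.5
```

Call:
send_rows:
  commands:
    - {"wx": 0,"wy": 0,"wz": -0.0167,"tx": -0.0069,"ty": 0.0015,"tz": 0,"grip": -0.9}
    - {"wx": 0,"wy": 0,"wz": -0.0333,"tx": -0.0137,"ty": 0.0033,"tz": 0,"grip": -0.9}
    - {"wx": 0,"wy": 0,"wz": -0.05,"tx": -0.0205,"ty": 0.0055,"tz": 0,"grip": -0.9}
    - {"wx": 0,"wy": 0,"wz": -0.0667,"tx": -0.0271,"ty": 0.008,"tz": 0,"grip": -0.9}
    - {"wx": 0,"wy": 0,"wz": -0.0833,"tx": -0.0335,"ty": 0.0109,"tz": 0,"grip": -0.9}
    - {"wx": 0,"wy": 0,"wz": -0.1,"tx": -0.0398,"ty": 0.0141,"tz": 0,"grip": -0.9}
    - {"wx": 0,"wy": 0,"wz": -0.1167,"tx": -0.0459,"ty": 0.0176,"tz": 0,"grip": -0.9}
    - {"wx": 0,"wy": 0,"wz": -0.1333,"tx": -0.0519,"ty": 0.0215,"tz": 0,"grip": -0.9}
    - {"wx": 0,"wy": 0,"wz": -0.15,"tx": -0.0576,"ty": 0.0256,"tz": 0,"grip": -0.9}
    - {"wx": 0,"wy": 0,"wz": -0.1667,"tx": -0.0631,"ty": 0.0301,"tz": 0,"grip": -0.9}
    - {"wx": 0,"wy": 0,"wz": -0.1833,"tx": -0.0683,"ty": 0.0348,"tz": 0,"grip": -0.9}
    - {"wx": 0,"wy": 0,"wz": -0.2,"tx": -0.0733,"ty": 0.0398,"tz": 0,"grip": -0.9}
    - {"wx": 0,"wy": 0,"wz": -0.2167,"tx": -0.0781,"ty": 0.0451,"tz": 0,"grip": -0.9}
    - {"wx": 0,"wy": 0,"wz": -0.2333,"tx": -0.0825,"ty": 0.0506,"tz": 0,"grip": -0.9}
    - {"wx": 0,"wy": 0,"wz": -0.25,"tx": -0.0867,"ty": 0.0563,"tz": 0,"grip": -0.9}
    - {"wx": 0,"wy": 0,"wz": -0.2667,"tx": -0.0905,"ty": 0.0622,"tz": 0,"grip": -0.9}

```text
time_s: 17.95
position: [0.4659, -0.0269, 0.1023]
tool_rot: [-3.139, -0.003, -2.597]
force: [-12.8, -8.4, 12.8]
grip_width: 0.0173
grip_force: 31.3
```

Call:
send_rows:
  commands:
    - {"wx": 0,"wy": 0,"wz": -0.0167,"tx": -0.0035,"ty": 0.0061,"tz": 0,"grip": -0.9}
    - {"wx": 0,"wy": 0,"wz": -0.0333,"tx": -0.0067,"ty": 0.0124,"tz": 0,"grip": -0.9}
    - {"wx": 0,"wy": 0,"wz": -0.05,"tx": -0.0096,"ty": 0.0189,"tz": 0,"grip": -0.9}
    - {"wx": 0,"wy": 0,"wz": -0.0667,"tx": -0.0122,"ty": 0.0255,"tz": 0,"grip": -0.9}
    - {"wx": 0,"wy": 0,"wz": -0.0833,"tx": -0.0143,"ty": 0.0322,"tz": 0,"grip": -0.9}
    - {"wx": 0,"wy": 0,"wz": -0.1,"tx": -0.0162,"ty": 0.039,"tz": 0,"grip": -0.9}
    - {"wx": 0,"wy": 0,"wz": -0.1167,"tx": -0.0176,"ty": 0.0459,"tz": 0,"grip": -0.9}
    - {"wx": 0,"wy": 0,"wz": -0.1333,"tx": -0.0187,"ty": 0.0529,"tz": 0,"grip": -0.9}
    - {"wx": 0,"wy": 0,"wz": -0.15,"tx": -0.0195,"ty": 0.0599,"tz": 0,"grip": -0.9}
    - {"wx": 0,"wy": 0,"wz": -0.1667,"tx": -0.0198,"ty": 0.067,"tz": 0,"grip": -0.9}
    - {"wx": 0,"wy": 0,"wz": -0.1833,"tx": -0.0198,"ty": 0.0741,"tz": 0,"grip": -0.9}
    - {"wx": 0,"wy": 0,"wz": -0.2,"tx": -0.0195,"ty": 0.0811,"tz": 0,"grip": -0.9}
    - {"wx": 0,"wy": 0,"wz": -0.2167,"tx": -0.0187,"ty": 0.0882,"tz": 0,"grip": -0.9}
    - {"wx": 0,"wy": 0,"wz": -0.2167,"tx": -0.0187,"ty": 0.0882,"tz": 0,"grip": -0.9}
    - {"wx": 0,"wy": 0,"wz": -0.2167,"tx": -0.0187,"ty": 0.0882,"tz": 0,"grip": -0.9}

```text
time_s: 19.45
position: [0.4463, 0.0637, 0.1023]
tool_rot: [3.141, -0.003, 3.009]
force: [-18.5, 4.0, 20.0]
grip_width: 0.0176
grip_force: 31.9
```

Call:
send_rows:
  commands:
    - {"wx": 0,"wy": 0,"wz": 0,"tx": -0.0015,"ty": 0,"tz": 0,"grip": -0.9}
    - {"wx": 0,"wy": 0,"wz": 0,"tx": -0.0015,"ty": 0,"tz": 0,"grip": 0.1}
    - {"wx": 0,"wy": 0,"wz": 0,"tx": -0.0015,"ty": 0,"tz": 0,"grip": 0.1}
    - {"wx": 0,"wy": 0,"wz": 0,"tx": -0.0015,"ty": 0,"tz": 0,"grip": 0.1}
    - {"wx": 0,"wy": 0,"wz": 0,"tx": -0.0015,"ty": 0,"tz": 0.03,"grip": 0.1}
    - {"wx": 0,"wy": 0,"wz": 0,"tx": -0.0015,"ty": 0,"tz": 0.07,"grip": 0.1}
    - {"wx": 0,"wy": 0,"wz": 0,"tx": -0.0015,"ty": 0,"tz": 0.11,"grip": 0.1}
    - {"wx": 0,"wy": 0,"wz": 0,"tx": 0.005,"ty": 0.03,"tz": 0.15,"grip": 0.1}
    - {"wx": 0,"wy": 0,"wz": 0,"tx": 0.02,"ty": 0.07,"tz": 0.16,"grip": 0.1}
    - {"wx": 0,"wy": 0,"wz": 0,"tx": 0.04,"ty": 0.11,"tz": 0.16,"grip": 0.1}
    - {"wx": 0,"wy": 0,"wz": 0,"tx": 0.044,"ty": 0.126,"tz": 0.16,"grip": 0.1}
    - {"wx": 0,"wy": 0,"wz": 0,"tx": 0.044,"ty": 0.126,"tz": 0.16,"grip": 0.1}
    - {"wx": 0,"wy": 0,"wz": 0,"tx": 0.044,"ty": 0.126,"tz": 0.16,"grip": 0.1}

```text
time_s: 20.75
position: [0.4918, 0.1887, 0.26]
tool_rot: [-3.141, -0.001, 3.009]
force: [-0.3, -0.6, 0.8]
grip_width: 0.0471
grip_force: 0.0
```

```bash
python3 - <<'E'
from h import *
im=snap('wrist','w6'); C=cam('wrist'); p=proj(C,[[.46,.2035,.055]])[0]; print(p)
t=manip.snapshot('top')[:,:,::-1]; cv2.imwrite('pics/t6raw.png',t)
crop(im,0,0,640,400,1.25,'w6')
E
```

```text
[330.47400695 149.12775678]
```

View pics/w6.png

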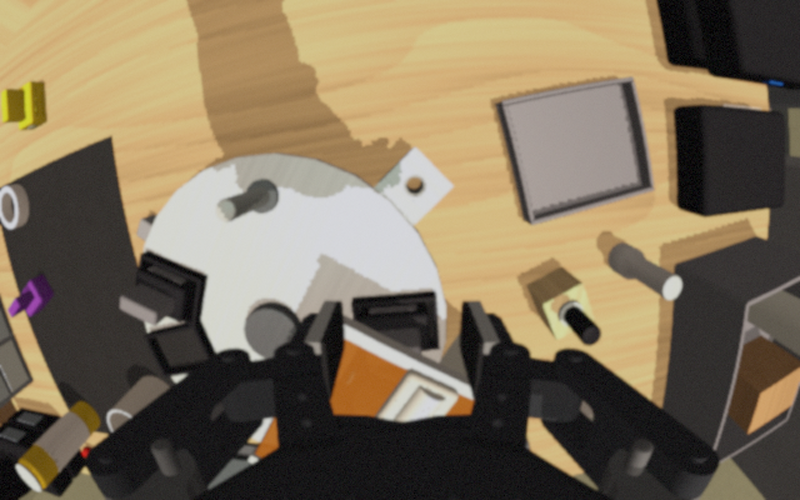

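```bash
python3 - <<'E'
from h import *
im,C=load('w6'); u=lambda p,z:unproj(C,np.array(p)/1.25,z)[0].round(4)
print('eye',u((415,185),.055),'knob',u((589,332),.114),'collar',u((572,310),.064))
crop(im,310,120,370,180,6,'w6e')
print('tray',[u(p,.028).tolist() for p in [(496,103),(631,80),(651,189),(530,221)]])
a=cv2.resize(im[120:180,300:380],None,fx=5,fy=5,interpolation=3); b=cv2.resize(im[205:285,410:490],None,fx=5,fy=5,interpolation=3)
a=cv2.copyMakeBorder(a,0,100,0,0,cv2.BORDER_CONSTANT); cv2.imwrite('pics/w6e.png',np.hstack([a,b]))
E
```

```text
eye [0.4589 0.2058 0.055 ] knob [0.6007 0.3474 0.114 ] collar [0.601  0.3512 0.064 ]
tray [[0.39, 0.2951, 0.028], [0.3686, 0.4549, 0.028], [0.4906, 0.4725, 0.028], [0.5113, 0.3191, 0.028]]
```

View pics/w6e.png

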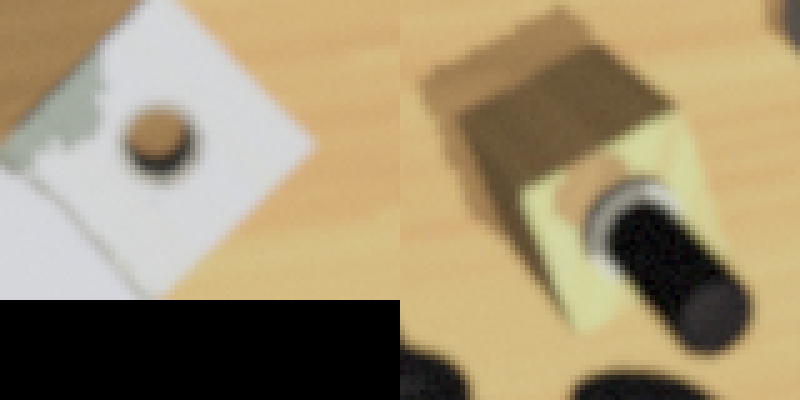

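```bash
python3 - <<'E'
from h import *
im,C=load('w6')
print(unproj(C,[(331.6,147.4)],.055), unproj(C,[(472.6,267.2)],.114), unproj(C,[((631-400)/5+409.6,234/5+204.6)],.064))
E
```

```text
[[0.4581378  0.20542485 0.055     ]] [[0.60321607 0.34941459 0.114     ]] [[0.60545211 0.34874505 0.064     ]]
```

Call:
send_rows:
  commands:
    - {"wx": 0,"wy": 0,"wz": 0,"tx": 0.02,"ty": 0.04,"tz": 0,"grip": 0.1}
    - {"wx": 0,"wy": 0,"wz": 0,"tx": 0.04,"ty": 0.08,"tz": 0,"grip": 0.1}
    - {"wx": 0,"wy": 0,"wz": 0,"tx": 0.07,"ty": 0.12,"tz": 0,"grip": 0.1}
    - {"wx": 0,"wy": 0,"wz": 0,"tx": 0.1,"ty": 0.15,"tz": -0.02,"grip": 0.1}
    - {"wx": 0,"wy": 0,"wz": 0,"tx": 0.112,"ty": 0.158,"tz": -0.04,"grip": 0.1}
    - {"wx": 0,"wy": 0,"wz": 0,"tx": 0.112,"ty": 0.158,"tz": -0.04,"grip": 0.1}
    - {"wx": 0,"wy": 0,"wz": 0,"tx": 0.112,"ty": 0.158,"tz": -0.04,"grip": 0.1}
    - {"wx": 0,"wy": 0,"wz": 0,"tx": 0.112,"ty": 0.158,"tz": -0.04,"grip": 0.1}

```text
time_s: 21.65
position: [0.6041, 0.3459, 0.2226]
tool_rot: [3.141, 0.002, 3.007]
force: [-0.1, 0.0, 0.5]
grip_width: 0.0466
grip_force: 0.0
```

```bash
python3 - <<'E'
from h import *
im=snap('wrist','w7'); C=cam('wrist'); print(proj(C,[[.604,.347,.114]]))
crop(im,200,100,440,300,3.3,'w7')
t=manip.snapshot('top')[:,:,::-1]; cv2.imwrite('pics/t7raw.png',t)
E
```

```text
[[321.5769308 199.7612592]]
```

View pics/w7.png

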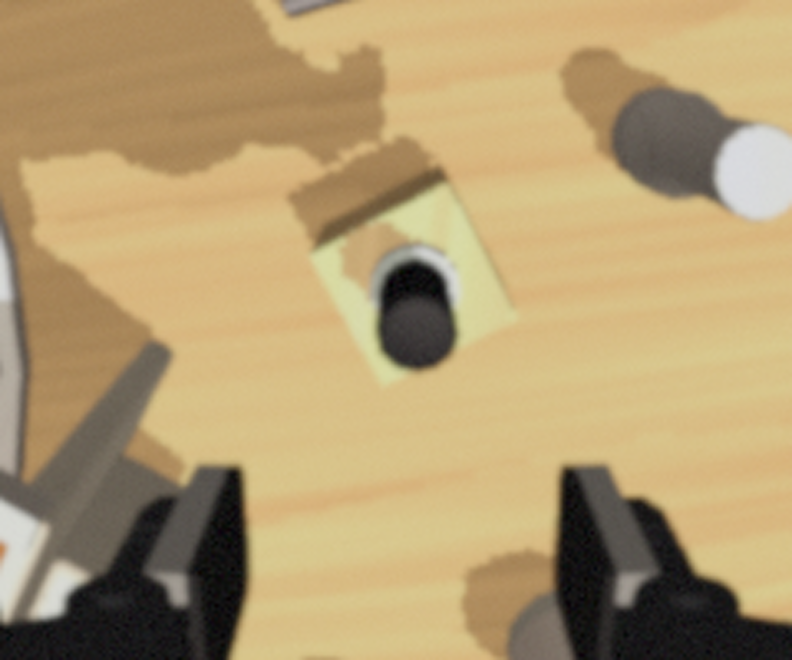

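Call:
send_rows:
  commands:
    - {"wx": 0,"wy": 0,"wz": 0,"tx": 0.0005,"ty": 0.0045,"tz": -0.02,"grip": 0.1}
    - {"wx": 0,"wy": 0,"wz": 0,"tx": 0.0005,"ty": 0.0045,"tz": -0.05,"grip": 0.1}
    - {"wx": 0,"wy": 0,"wz": 0,"tx": 0.0005,"ty": 0.0045,"tz": -0.08,"grip": 0.1}
    - {"wx": 0,"wy": 0,"wz": 0,"tx": 0.0005,"ty": 0.0045,"tz": -0.11,"grip": 0.1}
    - {"wx": 0,"wy": 0,"wz": 0,"tx": 0.0005,"ty": 0.0045,"tz": -0.135,"grip": 0.1}
    - {"wx": 0,"wy": 0,"wz": 0,"tx": 0.0005,"ty": 0.0045,"tz": -0.1475,"grip": 0.1}
    - {"wx": 0,"wy": 0,"wz": 0,"tx": 0.0005,"ty": 0.0045,"tz": -0.1475,"grip": 0.1}
    - {"wx": 0,"wy": 0,"wz": 0,"tx": 0.0005,"ty": 0.0045,"tz": -0.1475,"grip": -0.8}
    - {"wx": 0,"wy": 0,"wz": 0,"tx": 0.0005,"ty": 0.0045,"tz": -0.1475,"grip": -0.8}
    - {"wx": 0,"wy": 0,"wz": 0,"tx": 0.0005,"ty": 0.0045,"tz": -0.1475,"grip": -0.8}
    - {"wx": 0,"wy": 0,"wz": 0,"tx": 0.0005,"ty": 0.0045,"tz": -0.1475,"grip": -0.8}
    - {"wx": 0,"wy": 0,"wz": 0,"tx": 0.0005,"ty": 0.0045,"tz": -0.1475,"grip": -0.8}
  newtons: 50

```text
time_s: 22.95
position: [0.6057, 0.3516, 0.0753]
tool_rot: [3.14, 0.003, 3.008]
force: [-0.4, -0.7, 7.3]
grip_width: 0.0211
grip_force: 48.9
```

Call:
send_rows:
  commands:
    - {"wx": 0,"wy": 0,"wz": 0,"tx": 0,"ty": 0,"tz": 0.02,"grip": -0.8}
    - {"wx": 0,"wy": 0,"wz": 0,"tx": 0,"ty": 0,"tz": 0.05,"grip": -0.8}
    - {"wx": 0,"wy": 0,"wz": 0,"tx": 0,"ty": 0,"tz": 0.08,"grip": -0.8}
    - {"wx": 0,"wy": 0,"wz": 0,"tx": 0,"ty": 0,"tz": 0.1,"grip": -0.8}
    - {"wx": 0,"wy": 0,"wz": 0,"tx": -0.02,"ty": -0.02,"tz": 0.1,"grip": -0.8}
    - {"wx": 0,"wy": 0,"wz": 0,"tx": -0.05,"ty": -0.05,"tz": 0.1,"grip": -0.8}
    - {"wx": 0,"wy": 0,"wz": 0,"tx": -0.08,"ty": -0.08,"tz": 0.1,"grip": -0.8}
    - {"wx": 0,"wy": 0,"wz": 0,"tx": -0.11,"ty": -0.11,"tz": 0.1,"grip": -0.8}
    - {"wx": 0,"wy": 0,"wz": 0,"tx": -0.135,"ty": -0.135,"tz": 0.1,"grip": -0.8}
    - {"wx": 0,"wy": 0,"wz": 0,"tx": -0.147,"ty": -0.1464,"tz": 0.09,"grip": -0.8}
    - {"wx": 0,"wy": 0,"wz": 0,"tx": -0.147,"ty": -0.1464,"tz": 0.07,"grip": -0.8}
    - {"wx": 0,"wy": 0,"wz": 0,"tx": -0.147,"ty": -0.1464,"tz": 0.06,"grip": -0.8}
    - {"wx": 0,"wy": 0,"wz": 0,"tx": -0.147,"ty": -0.1464,"tz": 0.06,"grip": -0.8}
    - {"wx": 0,"wy": 0,"wz": 0,"tx": -0.147,"ty": -0.1464,"tz": 0.06,"grip": -0.8}

```text
time_s: 24.35
position: [0.4578, 0.2052, 0.1334]
tool_rot: [3.141, 0.0, 3.009]
force: [1.5, 0.6, -1.1]
grip_width: 0.021
grip_force: 49.2
```

Call:
send_rows:
  commands:
    - {"wx": 0,"wy": 0,"wz": 0,"tx": 0.0005,"ty": 0,"tz": -0.006,"grip": -0.8}
    - {"wx": 0,"wy": 0,"wz": 0,"tx": 0.0005,"ty": 0,"tz": -0.01,"grip": -0.8}
    - {"wx": 0,"wy": 0,"wz": 0,"tx": 0.0005,"ty": 0,"tz": -0.014,"grip": -0.8}
    - {"wx": 0,"wy": 0,"wz": 0,"tx": 0.0005,"ty": 0,"tz": -0.018,"grip": -0.8}
    - {"wx": 0,"wy": 0,"wz": 0,"tx": 0.0005,"ty": 0,"tz": -0.018,"grip": -0.8}

```text
time_s: 24.85
position: [0.4576, 0.2049, 0.1141]
tool_rot: [-3.141, -0.001, 3.009]
force: [0.0, -0.3, -1.8]
grip_width: 0.0208
grip_force: 49.2
```

In the eye with no contact. Down further, through the bracket.

Call:
send_rows:
  commands:
    - {"wx": 0,"wy": 0,"wz": 0,"tx": 0,"ty": 0,"tz": -0.006,"grip": -0.8}
    - {"wx": 0,"wy": 0,"wz": 0,"tx": 0,"ty": 0,"tz": -0.012,"grip": -0.8}
    - {"wx": 0,"wy": 0,"wz": 0,"tx": 0,"ty": 0,"tz": -0.018,"grip": -0.8}
    - {"wx": 0,"wy": 0,"wz": 0,"tx": 0,"ty": 0,"tz": -0.024,"grip": -0.8}
    - {"wx": 0,"wy": 0,"wz": 0,"tx": 0,"ty": 0,"tz": -0.03,"grip": -0.8}
    - {"wx": 0,"wy": 0,"wz": 0,"tx": 0,"ty": 0,"tz": -0.034,"grip": -0.8}
    - {"wx": 0,"wy": 0,"wz": 0,"tx": 0,"ty": 0,"tz": -0.037,"grip": -0.8}
    - {"wx": 0,"wy": 0,"wz": 0,"tx": 0,"ty": 0,"tz": -0.04,"grip": -0.8}
    - {"wx": 0,"wy": 0,"wz": 0,"tx": 0,"ty": 0,"tz": -0.042,"grip": -0.8}
    - {"wx": 0,"wy": 0,"wz": 0,"tx": 0,"ty": 0,"tz": -0.042,"grip": -0.8}

```text
time_s: 25.85
position: [0.4579, 0.2049, 0.0726]
tool_rot: [3.142, -0.0, 3.009]
force: [-0.5, -1.1, -0.2]
grip_width: 0.0208
grip_force: 49.2
```

Call:
send_rows:
  commands:
    - {"wx": 0,"wy": 0,"wz": 0,"tx": 0,"ty": 0,"tz": -0.0005,"grip": 0.1}
    - {"wx": 0,"wy": 0,"wz": 0,"tx": 0,"ty": 0,"tz": -0.0005,"grip": 0.1}
    - {"wx": 0,"wy": 0,"wz": 0,"tx": 0,"ty": 0,"tz": -0.0005,"grip": 0.1}
    - {"wx": 0,"wy": 0,"wz": 0,"tx": 0,"ty": 0,"tz": 0.03,"grip": 0.1}
    - {"wx": 0,"wy": 0,"wz": 0,"tx": 0,"ty": 0,"tz": 0.07,"grip": 0.1}
    - {"wx": 0,"wy": 0,"wz": 0.04,"tx": 0,"ty": 0,"tz": 0.11,"grip": 0.1}
    - {"wx": 0,"wy": 0,"wz": 0.08,"tx": 0,"ty": 0,"tz": 0.15,"grip": 0.1}
    - {"wx": 0,"wy": 0,"wz": 0.12,"tx": 0.01,"ty": -0.03,"tz": 0.19,"grip": 0.1}
    - {"wx": 0,"wy": 0,"wz": 0.16,"tx": 0.03,"ty": -0.06,"tz": 0.197,"grip": 0.1}
    - {"wx": 0,"wy": 0,"wz": 0.2,"tx": 0.05,"ty": -0.1,"tz": 0.197,"grip": 0.1}
    - {"wx": 0,"wy": 0,"wz": 0.245,"tx": 0.07,"ty": -0.13,"tz": 0.197,"grip": 0.1}
    - {"wx": 0,"wy": 0,"wz": 0.29,"tx": 0.09,"ty": -0.16,"tz": 0.197,"grip": 0.1}
    - {"wx": 0,"wy": 0,"wz": 0.335,"tx": 0.11,"ty": -0.19,"tz": 0.197,"grip": 0.1}
    - {"wx": 0,"wy": 0,"wz": 0.38,"tx": 0.112,"ty": -0.205,"tz": 0.197,"grip": 0.1}
    - {"wx": 0,"wy": 0,"wz": 0.425,"tx": 0.112,"ty": -0.205,"tz": 0.197,"grip": 0.1}
    - {"wx": 0,"wy": 0,"wz": 0.47,"tx": 0.112,"ty": -0.205,"tz": 0.197,"grip": 0.1}
    - {"wx": 0,"wy": 0,"wz": 0.515,"tx": 0.112,"ty": -0.205,"tz": 0.197,"grip": 0.1}
    - {"wx": 0,"wy": 0,"wz": 0.56,"tx": 0.112,"ty": -0.205,"tz": 0.197,"grip": 0.1}
    - {"wx": 0,"wy": 0,"wz": 0.583,"tx": 0.112,"ty": -0.205,"tz": 0.197,"grip": 0.1}
    - {"wx": 0,"wy": 0,"wz": 0.583,"tx": 0.112,"ty": -0.205,"tz": 0.197,"grip": 0.1}

```text
time_s: 27.85
position: [0.57, -0.0001, 0.27]
tool_rot: [-3.142, -0.0, -1.442]
force: [0.4, 0.2, 1.2]
grip_width: 0.0468
grip_force: 0.0
```

```bash
python3 - <<'E'
from h import *
im=snap('wrist','w8'); raw=im.copy(); C=cam('wrist'); A=np.array([.580,.0462])
for d in (-47.6,-82.6,-117.6):
    a=np.radians(d); u=np.array([np.cos(a),np.sin(a)]); v=np.array([-u[1],u[0]])
    q=[A+u*(.125+i*.023)+v*j*.008 for i,j in ((1,1),(1,-1),(-1,-1),(-1,1))]
    p=proj(C,np.c_[q,[.129]*4]); cv2.polylines(im,[np.int32(p*16)],True,(0,255,0),1,cv2.LINE_AA,4)
t=manip.snapshot('top')[:,:,::-1]; cv2.imwrite('pics/t8raw.png',t)
# left: wrist; inset: top view of pin, tray
a=cv2.resize(im[40:280,130:510],(570,360),interpolation=3)
b=cv2.resize(t[150:240,160:280],(228,171),interpolation=3); c=cv2.resize(raw[60:200,60:200],(228,228),interpolation=3)
o=np.zeros((410,800,3),np.uint8); o[:360,:570]=a; o[:171,572:]=b; o[175:403,572:]=c; cv2.imwrite('pics/w8.png',o)
print(manip.state()['position'])
E
```

```text
[ 5.70022097e-01 -8.35030412e-05  2.69947438e-01]
```

View pics/w8.png

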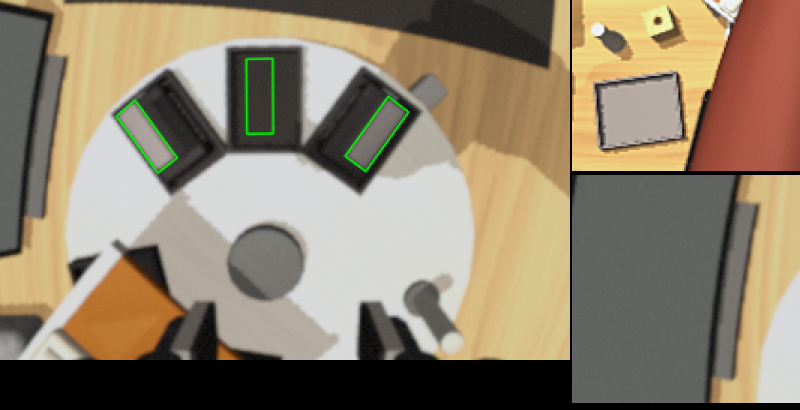

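Call:
send_rows:
  commands:
    - {"wx": 0,"wy": 0,"wz": -0.045,"tx": -0.02,"ty": -0.03,"tz": 0,"grip": 0}
    - {"wx": 0,"wy": 0,"wz": -0.09,"tx": -0.048,"ty": -0.0645,"tz": -0.02,"grip": 0}
    - {"wx": 0,"wy": 0,"wz": -0.135,"tx": -0.048,"ty": -0.0645,"tz": -0.05,"grip": 0}
    - {"wx": 0,"wy": 0,"wz": -0.18,"tx": -0.048,"ty": -0.0645,"tz": -0.08,"grip": 0}
    - {"wx": 0,"wy": 0,"wz": -0.194,"tx": -0.048,"ty": -0.0645,"tz": -0.1,"grip": 0}
    - {"wx": 0,"wy": 0,"wz": -0.194,"tx": -0.048,"ty": -0.0645,"tz": -0.11,"grip": 0}
    - {"wx": 0,"wy": 0,"wz": -0.194,"tx": -0.048,"ty": -0.0645,"tz": -0.13,"grip": 0}
    - {"wx": 0,"wy": 0,"wz": -0.194,"tx": -0.048,"ty": -0.0645,"tz": -0.15,"grip": 0}
    - {"wx": 0,"wy": 0,"wz": -0.194,"tx": -0.048,"ty": -0.0645,"tz": -0.1675,"grip": 0}
    - {"wx": 0,"wy": 0,"wz": -0.194,"tx": -0.048,"ty": -0.0645,"tz": -0.1675,"grip": 0}
    - {"wx": 0,"wy": 0,"wz": -0.194,"tx": -0.048,"ty": -0.0645,"tz": -0.1675,"grip": -0.9}
    - {"wx": 0,"wy": 0,"wz": -0.194,"tx": -0.048,"ty": -0.0645,"tz": -0.1675,"grip": -0.9}
    - {"wx": 0,"wy": 0,"wz": -0.194,"tx": -0.048,"ty": -0.0645,"tz": -0.1675,"grip": -0.9}
    - {"wx": 0,"wy": 0,"wz": -0.194,"tx": -0.048,"ty": -0.0645,"tz": -0.1675,"grip": -0.9}
    - {"wx": 0,"wy": 0,"wz": -0.194,"tx": -0.048,"ty": -0.0645,"tz": -0.1675,"grip": -0.9}
  newtons: 40

```text
time_s: 29.45
position: [0.5229, -0.0649, 0.1039]
tool_rot: [-3.139, 0.0, -2.052]
force: [-0.1, 0.2, 7.4]
grip_width: 0.0152
grip_force: 45.6
```

Call:
send_rows:
  commands:
    - {"wx": 0,"wy": 0,"wz": 0,"tx": 0,"ty": 0,"tz": 0.02,"grip": -0.9}
    - {"wx": 0,"wy": 0,"wz": 0,"tx": 0,"ty": 0,"tz": 0.06,"grip": -0.9}
    - {"wx": 0,"wy": 0,"wz": 0,"tx": 0,"ty": 0,"tz": 0.1,"grip": -0.9}
    - {"wx": 0,"wy": 0,"wz": -0.04,"tx": -0.01,"ty": 0.03,"tz": 0.14,"grip": -0.9}
    - {"wx": 0,"wy": 0,"wz": -0.08,"tx": -0.02,"ty": 0.07,"tz": 0.15,"grip": -0.9}
    - {"wx": 0,"wy": 0,"wz": -0.12,"tx": -0.03,"ty": 0.11,"tz": 0.15,"grip": -0.9}
    - {"wx": 0,"wy": 0,"wz": -0.16,"tx": -0.04,"ty": 0.15,"tz": 0.15,"grip": -0.9}
    - {"wx": 0,"wy": 0,"wz": -0.2,"tx": -0.045,"ty": 0.19,"tz": 0.15,"grip": -0.9}
    - {"wx": 0,"wy": 0,"wz": -0.24,"tx": -0.05,"ty": 0.23,"tz": 0.15,"grip": -0.9}
    - {"wx": 0,"wy": 0,"wz": -0.28,"tx": -0.055,"ty": 0.27,"tz": 0.15,"grip": -0.9}
    - {"wx": 0,"wy": 0,"wz": -0.3,"tx": -0.06,"ty": 0.31,"tz": 0.15,"grip": -0.9}
    - {"wx": 0,"wy": 0,"wz": -0.3,"tx": -0.07,"ty": 0.36,"tz": 0.15,"grip": -0.9}
    - {"wx": 0,"wy": 0,"wz": -0.3,"tx": -0.08,"ty": 0.41,"tz": 0.14,"grip": -0.9}
    - {"wx": 0,"wy": 0,"wz": -0.3,"tx": -0.088,"ty": 0.46,"tz": 0.1,"grip": -0.9}
    - {"wx": 0,"wy": 0,"wz": -0.3,"tx": -0.088,"ty": 0.4875,"tz": 0.06,"grip": -0.9}
    - {"wx": 0,"wy": 0,"wz": -0.3,"tx": -0.088,"ty": 0.4875,"tz": 0.02,"grip": -0.9}
    - {"wx": 0,"wy": 0,"wz": -0.3,"tx": -0.088,"ty": 0.4875,"tz": -0.005,"grip": -0.9}
    - {"wx": 0,"wy": 0,"wz": -0.3,"tx": -0.088,"ty": 0.4875,"tz": -0.014,"grip": -0.9}
    - {"wx": 0,"wy": 0,"wz": -0.3,"tx": -0.088,"ty": 0.4875,"tz": -0.014,"grip": -0.9}

```text
time_s: 31.35
position: [0.4332, 0.4223, 0.0874]
tool_rot: [-3.141, -0.002, -2.995]
force: [-0.5, 1.0, -2.6]
grip_width: 0.0152
grip_force: 44.1
```

Call:
send_rows:
  commands:
    - {"wx": 0,"wy": 0,"wz": 0,"tx": 0.002,"ty": 0,"tz": -0.012,"grip": -0.9}
    - {"wx": 0,"wy": 0,"wz": 0,"tx": 0.002,"ty": 0,"tz": -0.022,"grip": -0.9}
    - {"wx": 0,"wy": 0,"wz": 0,"tx": 0.002,"ty": 0,"tz": -0.029,"grip": -0.9}
    - {"wx": 0,"wy": 0,"wz": 0,"tx": 0.002,"ty": 0,"tz": -0.034,"grip": -0.9}
    - {"wx": 0,"wy": 0,"wz": 0,"tx": 0.002,"ty": 0,"tz": -0.034,"grip": -0.9}

```text
time_s: 31.85
position: [0.4356, 0.4226, 0.0536]
tool_rot: [-3.141, -0.001, -2.995]
force: [-0.9, 0.4, -2.8]
grip_width: 0.0151
grip_force: 44.2
```

Call:
send_rows:
  commands:
    - {"wx": 0,"wy": 0,"wz": 0,"tx": 0,"ty": 0,"tz": -0.0015,"grip": -0.9}
    - {"wx": 0,"wy": 0,"wz": 0,"tx": 0,"ty": 0,"tz": -0.0015,"grip": 0}
    - {"wx": 0,"wy": 0,"wz": 0,"tx": 0,"ty": 0,"tz": -0.0015,"grip": 0}
    - {"wx": 0,"wy": 0,"wz": 0,"tx": 0,"ty": 0,"tz": -0.0015,"grip": 0}
    - {"wx": 0,"wy": 0,"wz": 0,"tx": 0,"ty": 0,"tz": 0.02,"grip": 0}
    - {"wx": 0,"wy": 0,"wz": 0,"tx": 0,"ty": 0,"tz": 0.06,"grip": 0}
    - {"wx": 0,"wy": 0,"wz": 0,"tx": 0,"ty": 0,"tz": 0.1,"grip": 0}
    - {"wx": 0,"wy": 0,"wz": 0.04,"tx": 0,"ty": 0,"tz": 0.14,"grip": 0}
    - {"wx": 0,"wy": 0,"wz": 0.08,"tx": 0,"ty": -0.02,"tz": 0.18,"grip": 0}
    - {"wx": 0,"wy": 0,"wz": 0.12,"tx": 0.01,"ty": -0.05,"tz": 0.21,"grip": 0}
    - {"wx": 0,"wy": 0,"wz": 0.16,"tx": 0.02,"ty": -0.08,"tz": 0.228,"grip": 0}
    - {"wx": 0,"wy": 0,"wz": 0.2,"tx": 0.03,"ty": -0.12,"tz": 0.228,"grip": 0}
    - {"wx": 0,"wy": 0,"wz": 0.245,"tx": 0.05,"ty": -0.16,"tz": 0.228,"grip": 0}
    - {"wx": 0,"wy": 0,"wz": 0.29,"tx": 0.07,"ty": -0.2,"tz": 0.228,"grip": 0}
    - {"wx": 0,"wy": 0,"wz": 0.335,"tx": 0.09,"ty": -0.24,"tz": 0.228,"grip": 0}
    - {"wx": 0,"wy": 0,"wz": 0.38,"tx": 0.11,"ty": -0.28,"tz": 0.228,"grip": 0}

```text
time_s: 33.45
position: [0.5464, 0.1417, 0.2829]
tool_rot: [-3.141, 0.0, -1.797]
force: [0.8, 1.2, -0.2]
grip_width: 0.0426
grip_force: 0.0
```

Call:
send_rows:
  commands:
    - {"wx": 0,"wy": 0,"wz": 0.045,"tx": 0.02,"ty": -0.03,"tz": 0,"grip": 0}
    - {"wx": 0,"wy": 0,"wz": 0.09,"tx": 0.04,"ty": -0.07,"tz": 0,"grip": 0}
    - {"wx": 0,"wy": 0,"wz": 0.135,"tx": 0.06,"ty": -0.11,"tz": 0,"grip": 0}
    - {"wx": 0,"wy": 0,"wz": 0.18,"tx": 0.09,"ty": -0.15,"tz": 0,"grip": 0}
    - {"wx": 0,"wy": 0,"wz": 0.225,"tx": 0.118,"ty": -0.188,"tz": -0.02,"grip": 0}
    - {"wx": 0,"wy": 0,"wz": 0.27,"tx": 0.118,"ty": -0.188,"tz": -0.03,"grip": 0}
    - {"wx": 0,"wy": 0,"wz": 0.308,"tx": 0.118,"ty": -0.188,"tz": -0.03,"grip": 0}
    - {"wx": 0,"wy": 0,"wz": 0.308,"tx": 0.118,"ty": -0.188,"tz": -0.03,"grip": 0}
    - {"wx": 0,"wy": 0,"wz": 0.308,"tx": 0.118,"ty": -0.188,"tz": -0.03,"grip": 0}

```text
time_s: 34.35
position: [0.6639, -0.0445, 0.253]
tool_rot: [-3.141, -0.001, -0.839]
force: [-0.3, 0.6, 0.1]
grip_width: 0.0424
grip_force: 0.0
```

```bash
python3 - <<'E'
from h import *
im=snap('wrist','w9'); C=cam('wrist'); s=manip.state(); print(s['position'],s['tool_rot'][2])
p=proj(C,[[.6643,-.0461,.129]])[0].astype(int); print(p)
x0,y0=p-[30,45]; g=cv2.cvtColor(im,cv2.COLOR_BGR2GRAY)[y0:y0+90,x0:x0+60]
m=(g>85).astype(np.uint8); n,l,st,c=cv2.connectedComponentsWithStats(m); k=l[45,30]; print('gray at centre',g[45,30],st[k])
r=cv2.minAreaRect(np.argwhere(l==k)[:,::-1].astype(np.float32)+[x0,y0]) if k else None; print(r)
if k: 
    b=cv2.boxPoints((r[0],r[1],r[2]));P=unproj(C,b,.129);print(unproj(C,[r[0]],.129),[np.linalg.norm(P[i]-P[i+1]).round(4) for i in (0,1)],[np.degrees(np.arctan2(*(P[i+1]-P[i])[1::-1])).round(1) for i in (0,1)])
E
```

```text
[ 0.66391999 -0.04437405  0.25313378] -0.8381726443858799
[322 192]
gray at centre 115 [   0    0   60   90 2577]Traceback (most recent call last):
  File "<stdin>", line 6, in <module>
cv2.error: OpenCV(4.12.0) /io/opencv/modules/imgproc/src/convhull.cpp:143: error: (-215:Assertion failed) total >= 0 && (depth == CV_32F || depth == CV_32S) in function 'convexHull'
```

```bash
python3 - <<'E'
from h import *
im,C=load('w9'); p=np.array([322,192]); g=cv2.cvtColor(im,cv2.COLOR_BGR2GRAY)
print(g[192,300:345]); print(g[150:240:2,322])
E
```

```text
[ 35  28  31  38  44  53  58  60  55  57  55  62  83 112 135 153 160 160
 146 132 121 115 115 115 115 116 115 111 104  92  75  53  40  39  37  36
  35  37  31  31  24  28  34  33  33]
[109  52  51  67  63  64  59  58  89 141 163 166 165 165 153 127 116 118
 114 117 116 115 117 114 114 114 112 111 119 136 157 158 152 183 214 217
 217 217 216 216 217 217 218 217 216]
```

Call:
send_rows:
  commands:
    - {"wx": 0,"wy": 0,"wz": 0,"tx": 0,"ty": -0.0015,"tz": -0.03,"grip": 0}
    - {"wx": 0,"wy": 0,"wz": 0,"tx": 0,"ty": -0.0015,"tz": -0.06,"grip": 0}
    - {"wx": 0,"wy": 0,"wz": 0,"tx": 0,"ty": -0.0015,"tz": -0.09,"grip": 0}
    - {"wx": 0,"wy": 0,"wz": 0,"tx": 0,"ty": -0.0015,"tz": -0.11,"grip": 0}
    - {"wx": 0,"wy": 0,"wz": 0,"tx": 0,"ty": -0.0015,"tz": -0.13,"grip": 0}
    - {"wx": 0,"wy": 0,"wz": 0,"tx": 0,"ty": -0.0015,"tz": -0.145,"grip": 0}
    - {"wx": 0,"wy": 0,"wz": 0,"tx": 0,"ty": -0.0015,"tz": -0.1505,"grip": 0}
    - {"wx": 0,"wy": 0,"wz": 0,"tx": 0,"ty": -0.0015,"tz": -0.1505,"grip": 0}
    - {"wx": 0,"wy": 0,"wz": 0,"tx": 0,"ty": -0.0015,"tz": -0.1505,"grip": -0.9}
    - {"wx": 0,"wy": 0,"wz": 0,"tx": 0,"ty": -0.0015,"tz": -0.1505,"grip": -0.9}
    - {"wx": 0,"wy": 0,"wz": 0,"tx": 0,"ty": -0.0015,"tz": -0.1505,"grip": -0.9}
    - {"wx": 0,"wy": 0,"wz": 0,"tx": 0,"ty": -0.0015,"tz": -0.1505,"grip": -0.9}
    - {"wx": 0,"wy": 0,"wz": 0,"tx": 0,"ty": -0.0015,"tz": -0.1505,"grip": -0.9}

```text
time_s: 35.7
position: [0.6645, -0.0463, 0.1032]
tool_rot: [-3.141, -0.002, -0.835]
force: [0.4, 1.2, 6.0]
grip_width: 0.0155
grip_force: 43.9
```

Call:
send_rows:
  commands:
    - {"wx": 0,"wy": 0,"wz": 0,"tx": 0,"ty": 0,"tz": 0.02,"grip": -0.9}
    - {"wx": 0,"wy": 0,"wz": 0,"tx": 0,"ty": 0,"tz": 0.06,"grip": -0.9}
    - {"wx": 0,"wy": 0,"wz": 0,"tx": 0,"ty": 0,"tz": 0.1,"grip": -0.9}
    - {"wx": 0,"wy": 0,"wz": 0,"tx": -0.01,"ty": 0,"tz": 0.14,"grip": -0.9}
    - {"wx": 0,"wy": 0,"wz": -0.03,"tx": -0.02,"ty": 0,"tz": 0.18,"grip": -0.9}
    - {"wx": 0,"wy": 0,"wz": -0.07,"tx": -0.05,"ty": 0,"tz": 0.19,"grip": -0.9}
    - {"wx": 0,"wy": 0,"wz": -0.11,"tx": -0.08,"ty": 0.01,"tz": 0.19,"grip": -0.9}
    - {"wx": 0,"wy": 0,"wz": -0.15,"tx": -0.11,"ty": 0.02,"tz": 0.19,"grip": -0.9}
    - {"wx": 0,"wy": 0,"wz": -0.19,"tx": -0.14,"ty": 0.04,"tz": 0.19,"grip": -0.9}
    - {"wx": 0,"wy": 0,"wz": -0.23,"tx": -0.17,"ty": 0.07,"tz": 0.19,"grip": -0.9}
    - {"wx": 0,"wy": 0,"wz": -0.27,"tx": -0.19,"ty": 0.1,"tz": 0.19,"grip": -0.9}
    - {"wx": 0,"wy": 0,"wz": -0.31,"tx": -0.2,"ty": 0.14,"tz": 0.19,"grip": -0.9}
    - {"wx": 0,"wy": 0,"wz": -0.35,"tx": -0.21,"ty": 0.18,"tz": 0.19,"grip": -0.9}
    - {"wx": 0,"wy": 0,"wz": -0.39,"tx": -0.218,"ty": 0.22,"tz": 0.19,"grip": -0.9}
    - {"wx": 0,"wy": 0,"wz": -0.43,"tx": -0.218,"ty": 0.26,"tz": 0.19,"grip": -0.9}
    - {"wx": 0,"wy": 0,"wz": -0.47,"tx": -0.218,"ty": 0.3,"tz": 0.19,"grip": -0.9}
    - {"wx": 0,"wy": 0,"wz": -0.51,"tx": -0.218,"ty": 0.34,"tz": 0.19,"grip": -0.9}

```text
time_s: 37.4
position: [0.4453, 0.2956, 0.2917]
tool_rot: [-3.142, -0.0, -2.443]
force: [0.0, -0.3, -2.1]
grip_width: 0.0155
grip_force: 42.6
```

Call:
send_rows:
  commands:
    - {"wx": 0,"wy": 0,"wz": -0.04,"tx": 0.001,"ty": 0.02,"tz": 0,"grip": -0.9}
    - {"wx": 0,"wy": 0,"wz": -0.08,"tx": 0.001,"ty": 0.04,"tz": -0.02,"grip": -0.9}
    - {"wx": 0,"wy": 0,"wz": -0.12,"tx": 0.001,"ty": 0.053,"tz": -0.05,"grip": -0.9}
    - {"wx": 0,"wy": 0,"wz": -0.16,"tx": 0.001,"ty": 0.053,"tz": -0.09,"grip": -0.9}
    - {"wx": 0,"wy": 0,"wz": -0.177,"tx": 0.001,"ty": 0.053,"tz": -0.12,"grip": -0.9}
    - {"wx": 0,"wy": 0,"wz": -0.177,"tx": 0.001,"ty": 0.053,"tz": -0.15,"grip": -0.9}
    - {"wx": 0,"wy": 0,"wz": -0.177,"tx": 0.001,"ty": 0.053,"tz": -0.18,"grip": -0.9}
    - {"wx": 0,"wy": 0,"wz": -0.177,"tx": 0.001,"ty": 0.053,"tz": -0.2,"grip": -0.9}
    - {"wx": 0,"wy": 0,"wz": -0.177,"tx": 0.001,"ty": 0.053,"tz": -0.2,"grip": -0.9}
    - {"wx": 0,"wy": 0,"wz": -0.177,"tx": 0.001,"ty": 0.053,"tz": -0.2,"grip": -0.9}

```text
time_s: 38.4
position: [0.4466, 0.3468, 0.0922]
tool_rot: [-3.141, -0.0, -2.994]
force: [0.4, -0.1, -2.5]
grip_width: 0.0154
grip_force: 42.5
```

Call:
send_rows:
  commands:
    - {"wx": 0,"wy": 0,"wz": 0,"tx": 0,"ty": 0,"tz": -0.012,"grip": -0.9}
    - {"wx": 0,"wy": 0,"wz": 0,"tx": 0,"ty": 0,"tz": -0.024,"grip": -0.9}
    - {"wx": 0,"wy": 0,"wz": 0,"tx": 0,"ty": 0,"tz": -0.033,"grip": -0.9}
    - {"wx": 0,"wy": 0,"wz": 0,"tx": 0,"ty": 0,"tz": -0.039,"grip": -0.9}
    - {"wx": 0,"wy": 0,"wz": 0,"tx": 0,"ty": 0,"tz": -0.0405,"grip": -0.9}
    - {"wx": 0,"wy": 0,"wz": 0,"tx": 0,"ty": 0,"tz": -0.0405,"grip": 0}
    - {"wx": 0,"wy": 0,"wz": 0,"tx": 0,"ty": 0,"tz": -0.0405,"grip": 0}
    - {"wx": 0,"wy": 0,"wz": 0,"tx": 0,"ty": 0,"tz": -0.0405,"grip": 0}
    - {"wx": 0,"wy": 0,"wz": 0,"tx": 0,"ty": 0,"tz": -0.02,"grip": 0}
    - {"wx": 0,"wy": 0,"wz": 0,"tx": 0,"ty": 0,"tz": 0.02,"grip": 0}
    - {"wx": 0,"wy": 0,"wz": 0,"tx": 0,"ty": 0,"tz": 0.06,"grip": 0}
    - {"wx": 0,"wy": 0,"wz": 0,"tx": 0,"ty": 0,"tz": 0.1,"grip": 0}
    - {"wx": 0,"wy": 0,"wz": 0,"tx": 0.03,"ty": -0.03,"tz": 0.14,"grip": 0}
    - {"wx": 0,"wy": 0,"wz": 0,"tx": 0.045,"ty": -0.06,"tz": 0.18,"grip": 0}
    - {"wx": 0,"wy": 0,"wz": 0,"tx": 0.045,"ty": -0.09,"tz": 0.2,"grip": 0}
    - {"wx": 0,"wy": 0,"wz": 0,"tx": 0.045,"ty": -0.09,"tz": 0.2,"grip": 0}

```text
time_s: 40.0
position: [0.4941, 0.2542, 0.2967]
tool_rot: [-3.141, 0.007, -2.997]
force: [-0.4, 0.0, 0.4]
grip_width: 0.0431
grip_force: 0.0
```

```bash
python3 - <<'E'
from h import *
w=snap('wrist','w10'); s=manip.snapshot('scene')[:,:,::-1]
a=cv2.resize(w[40:300,180:580],(440,286),interpolation=3); b=cv2.resize(s[180:320,270:520],(440,246),interpolation=3)
cv2.imwrite('pics/w10.png',np.vstack([a,b]))
cv2.imwrite('pics/s10raw.png',s)
E
```

```text
(no output)
```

View pics/w10.png

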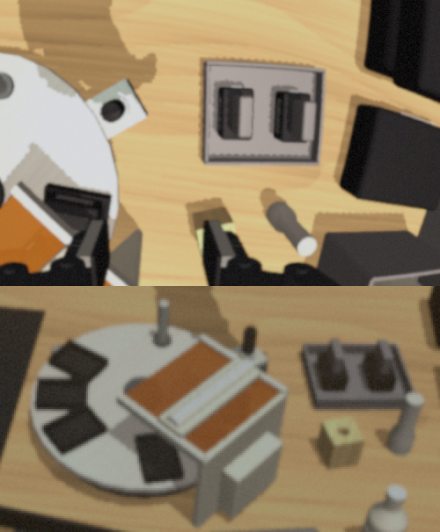

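```bash
python3 - <<'E'
from h import *
C=cam('scene'); s=cv2.imread('pics/s10raw.png'); g=cv2.cvtColor(s,cv2.COLOR_BGR2GRAY)
for z in (.111,.061): print(z,proj(C,[[.4585,.2051,z]]))
p=proj(C,[[.4585,.2051,.1]])[0].astype(int); print(p,g[p[1]-15:p[1]+20,p[0]])
im,W=load('w10'); print('wrist', proj(W,[[.4585,.2051,.111],[.4585,.2051,.061]]), 'seen knob ~',(112/1.1+180,110/1.1+40)); print(manip.state()['time_s'])
E
```

```text
0.111 [[412.03560378 204.06082265]]
0.061 [[410.19563228 216.90570267]]
[411 206] [144 141 141 140 140 143 143 145 145 140 130 109  77  48  45  36  38  38
  37  44  35  42  41  38  42  41  44  61  92 119 136 155 165 169 168]
wrist [[279.64858146 141.74196817]
 [285.03711261 138.28985549]] seen knob ~ (281.8181818181818, 140.0)
40.1
```

```bash
python3 -c "
from station import manip; print(manip.finish_job())"
```

```text
the job is handed in; nothing more can be done
None
```

I handed the job in at about 40 s: both used packs (only two were on the mat) are under the lamp hood, the carousel is at the lamp click, the pin is home in the eye and bracket, and both clean packs stand upright in the grey tray; `finish_job` returned no verdict.

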